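# Turn the inspection kit round onto the next rack

## Robot

A 6-joint arm with a two-finger parallel gripper is mounted at the origin on a cart in front of the work surface, level with it; the furniture and walls round the work are solid. World frame = base frame: x ahead of the robot, y to its left, z up, the work surface at z = 0. Lengths are in m, angles in degrees, forces in N, time in s.
With the tool pointing down it reaches from about 0.25 to 0.725 m from the base axis. Payload 9.7 kg.
Tool frame: the origin (TCP) lies between the finger pads; the fingertips stand 22 mm ahead of it and the grasp point (between the pads) lies 3 mm ahead of it; z points along the fingers, y is the line along which they close (so a half turn about z gives the same grasp; the last joint's range is limited). The gripper opens to 85 mm and grips with 20 to 120 N. Pads are 22 mm wide; open, the fingers measure 114 mm over their backs; the gripper's body (76 mm by 85 mm) begins 54 mm behind the grasp point. The pads swing forward as they close: fully open they stand 13 mm farther back than shut.
Start: joints at [69.901, 4.979, 10.078, 95.1, 0, 90], TCP at [0.189, 0.517, 0.253] pointing down, gripper open.
Joint ranges: [-179.16, 179.16], [-48.56, 103.87], [-65.8, 70.77], [-126.05, 130.52], [-82.76, 87.17], [-180, 180]. Speed limits (degrees/s): [127.2, 127.2, 147.25, 180, 180, 180].

## Interface

Orientations are given as [roll, pitch, yaw] about the fixed x, y, z axes, in that order (R = Rz(yaw) Ry(pitch) Rx(roll)).
In Python, from workcell import bot, viewer, finder gives the robot as it stands.
- The arm moves only by the tool move_arm, never from a script. Its arguments are lists of equal length, an entry for each row: "offset": the shift along the tool's x, y, z in cm, a list of three; "twist": the turn, a rotation vector about the tool's x, y, z in rad, a list of three; "grip": the opening, from 0 (shut) to 1 (fully open). In form: {"offset": [[x, y, z], ...], "twist": [[ax, ay, az], ...], "grip": [grip, ...]}. A call has 1 to 5 rows; each row shifts and turns the commanded pose from where the row before left it, along the tool's axes as they then stand; what a row does not reach is not made up. A row lasts 1/10 s, in which the tool goes at most 50 mm and 8.59 degrees, less where a joint would pass 70% of its speed; a pose out of reach is approached as far as the arm can. A call is refused whole if a number of a shift passes 5 or a number of a turn 0.15, either way. A call with a gripper value outside its range is refused whole. The fingers move at their own pace and stop on an object; "force" is the grip in N (left out, the last holds). Time passes only in rows, so rows that do not move let the fingers close. It gives the time, the measured TCP pose, the force, the opening and the grip force at its end, in the units of the state.
- bot.get_obs(): the state, without advancing time (a new reading comes with each control period).
- viewer.camera(name): name is "scene" or "top" or "wrist"; returns a dict with "color" (384x512x3 uint8, red, green, blue), "depth" (384x512 float32, m along the optical axis (not along the pixel's ray), 0 where there is no reading), "vfov" (degrees; the focal length in pixels is half the picture's height over the tangent of half this angle, whatever the lens; pixels are square), "cx", "cy" (the principal point, pixels), "position" and "attitude" of the camera in the world; the wrist camera has in their place "tool_from_camera" (4x4, takes a point from camera to tool coordinates, whose origin is the TCP and whose axes are the flange's). Camera axes: x right, y down, z forward; pixel columns grow to the right and rows downward; lengths in m; the calibration is good to about 2 mm. A picture is of the moment at which its call begins: read the wrist's pose just before it.
- bot.job_done(): hands the job in; it is judged then, once.
Trained networks look in a picture, given as the dict that the camera call returned (one of the last four; its "shot" number tells which), for a name from the list of things; names that differ only in an ending like _2 or _b are one class to them, and where a whole thing is asked for, a point or a joint stands for the part that bears it (a point fixed in the world has none). Each returns a list of dicts, best first, with "p" (0 to 1); they miss things now and then, are a little off and sometimes report something else, mostly with a low value. They report only what shows in the picture. A call takes as long as a camera call. They do not tell look-alikes from the thing itself.
- finder.boxes_of(picture, thing): "position" ([column, row] in pixels, amid what is visible of it).
- finder.pinpoint(picture, thing): "position" ([column, row] in pixels: a listed point, or the origin of a listed thing).
The state is a dict: "time": time; "q": joint angles; "qd": joint speeds; "joint_efforts": joint torques, N m; "ee_pos": TCP position; "tcp_rot": TCP orientation; "wrist_force": force on the tool from outside, world axes, zero at the start; "torque": the same for the moment, N m; "opening": finger opening in m; "grasp_force": force on a finger pad.
Only numpy, scipy, OpenCV 4.12 (cv2) and the standard library are available. Lean on these libraries where they do the work, as an engineer would, in place of code of your own. Each camera call takes 0.05 s, during which the arm holds its last target. There are 200 camera calls.

## Task

Move the four inspection things from the rack with the grey nests to the empty rack with the four rubber pads, in the reverse order: seen from the robot, the leftmost thing goes on the rightmost pad, the second from the left on the second pad from the right, and so on. Stand each one upright in the middle of its pad, never tip one over, and leave all four let go and at rest.

Things in the scene. Friction and masses are not known exactly. Their poses are not given: they have to be found in the camera images.
- puck_center (a point): Detector puck: a black round puck, 46 to 48 mm across (heights 10 to 34 mm), on a 69 x 69 mm square white-rimmed tray 9 mm high; 34 mm high in all, 62 g. Loose; to be held round the round part, above the tray. The point is its centre, 17 mm above its underside; z up.
- bottle_center (a point): Dropper bottle, standing: round white body 36 mm across with a blue-grey label and a red nozzle on top; 107 mm high in all, 60 to 130 g. Loose; to be held round the body, whose straight side ends 58 mm above its underside, best 35 to 55 mm up (the nozzle is not for holding). The point is its centre, 53.5 mm above its underside; z up.
- ring_center (a point): Ring gauge, lying flat: plain grey ring 52 mm outside diameter, 30 mm bore, 14 mm high, 120 g. Loose; held round the outside. The point is its centre, 7 mm above its underside; z up.
- plug_center (a point): Setting plug, standing: plain steel, round foot 44 mm across and 12 mm high, under a stem 26 mm across; 50 mm high in all, 110 to 210 g. Loose; held by the stem. The point is its centre, 25 mm above its underside; z up.
- nest_puck: Grey nest of the puck: block 78 mm (x) by 65 mm (y), 10 mm high, with a shallow channel 72 mm wide and 3 mm deep, open at both ends of y. Fixed to the nest rack; it is empty once its thing has been taken, so it still shows where that thing stood. Its origin is the centre of its underside, 8 mm above the bench; y runs along the row, to the left, as for the rack.
- nest_bottle: Grey nest of the dropper bottle: block 78 x 65 x 10 mm with a round pocket 39 mm wide and 3 mm deep. Fixed to the nest rack; it is empty once its thing has been taken, so it still shows where that thing stood. Its origin is the centre of its underside, 8 mm above the bench; y runs along the row, to the left, as for the rack.
- nest_ring: Grey nest of the ring gauge: block 78 x 65 x 10 mm with a round pocket 55 mm wide and 3 mm deep. Fixed to the nest rack; it is empty once its thing has been taken, so it still shows where that thing stood. Its origin is the centre of its underside, 8 mm above the bench; y runs along the row, to the left, as for the rack.
- nest_plug: Grey nest of the setting plug: block 78 x 65 x 10 mm with a round pocket 47 mm wide and 3 mm deep. Fixed to the nest rack; it is empty once its thing has been taken, so it still shows where that thing stood. Its origin is the centre of its underside, 8 mm above the bench; y runs along the row, to the left, as for the rack.
- nest_rack: The full rack: fixed dark plate 78 x 290 x 8 mm that carries the four grey nests in a row, in any order. Its origin is the centre of its underside, on the bench. y runs along the row, to the robot's left within 0.1 rad, and x across it, away from the robot; the nests' centres lie at y = -105, -35, +35 and +105 mm, x = 0. The things stand in their nests with their undersides 15 mm above the bench; the nests' rims are 18 mm above it.
- pad_rack: The empty rack: fixed aluminium plate 78 x 290 x 8 mm with four like black rubber pads, 60 x 60 mm, in a row. Its origin is the centre of its underside, on the bench. y runs along the row, to the robot's left within 0.1 rad, and x across it, away from the robot; the pads' centres lie at y = -105, -35, +35 and +105 mm, x = 0; their tops are 10 mm above the bench.
Mind the look-alikes: they are no part of the job. Of the things shaped like the part that bears plug_center, the bare steel one is meant. What is shaped like the part that bears ring_center but purple is not meant.

How it is judged (in metres and radians):
At the end, for the whole second after the job is handed in: Each thing stands on the pad that mirrors its nest's place in the row (leftmost nest to rightmost pad, and so on), its centre within 10 mm of the pad's along the row and 12 mm across it, its height within 5 mm of resting on the pad, upright within 0.15 rad, at rest and let go (((y of nest_puck in the frame of nest_rack between -0.125 and -0.085 m and y of puck_center in the frame of pad_rack between 0.095 and 0.115 m) or (y of nest_puck in the frame of nest_rack between -0.055 and -0.015 m and y of puck_center in the frame of pad_rack between 0.025 and 0.045 m) or (y of nest_puck in the frame of nest_rack between 0.015 and 0.055 m and y of puck_center in the frame of pad_rack between -0.045 and -0.025 m) or (y of nest_puck in the frame of nest_rack between 0.085 and 0.125 m and y of puck_center in the frame of pad_rack between -0.115 and -0.095 m)) and x of puck_center in the frame of pad_rack between -0.012 and 0.012 m and z of puck_center in the frame of pad_rack between 0.022 and 0.032 m and angle between each of puck_center, bottle_center, ring_center, plug_center's own z axis and vertical below 0.15 rad and linear speed of each of puck, bottle, ring, plug below 0.02 m/s and angular speed of each of puck, bottle, ring, plug below 0.2 rad/s and contact force between the fingers and puck below 0.1 N and ((y of nest_bottle in the frame of nest_rack between -0.125 and -0.085 m and y of bottle_center in the frame of pad_rack between 0.095 and 0.115 m) or (y of nest_bottle in the frame of nest_rack between -0.055 and -0.015 m and y of bottle_center in the frame of pad_rack between 0.025 and 0.045 m) or (y of nest_bottle in the frame of nest_rack between 0.015 and 0.055 m and y of bottle_center in the frame of pad_rack between -0.045 and -0.025 m) or (y of nest_bottle in the frame of nest_rack between 0.085 and 0.125 m and y of bottle_center in the frame of pad_rack between -0.115 and -0.095 m)) and x of bottle_center in the frame of pad_rack between -0.012 and 0.012 m and z of bottle_center in the frame of pad_rack between 0.0585 and 0.0685 m and contact force between the fingers and bottle below 0.1 N and ((y of nest_ring in the frame of nest_rack between -0.125 and -0.085 m and y of ring_center in the frame of pad_rack between 0.095 and 0.115 m) or (y of nest_ring in the frame of nest_rack between -0.055 and -0.015 m and y of ring_center in the frame of pad_rack between 0.025 and 0.045 m) or (y of nest_ring in the frame of nest_rack between 0.015 and 0.055 m and y of ring_center in the frame of pad_rack between -0.045 and -0.025 m) or (y of nest_ring in the frame of nest_rack between 0.085 and 0.125 m and y of ring_center in the frame of pad_rack between -0.115 and -0.095 m)) and x of ring_center in the frame of pad_rack between -0.012 and 0.012 m and z of ring_center in the frame of pad_rack between 0.012 and 0.022 m and contact force between the fingers and ring below 0.1 N and ((y of nest_plug in the frame of nest_rack between -0.125 and -0.085 m and y of plug_center in the frame of pad_rack between 0.095 and 0.115 m) or (y of nest_plug in the frame of nest_rack between -0.055 and -0.015 m and y of plug_center in the frame of pad_rack between 0.025 and 0.045 m) or (y of nest_plug in the frame of nest_rack between 0.015 and 0.055 m and y of plug_center in the frame of pad_rack between -0.045 and -0.025 m) or (y of nest_plug in the frame of nest_rack between 0.085 and 0.125 m and y of plug_center in the frame of pad_rack between -0.115 and -0.095 m)) and x of plug_center in the frame of pad_rack between -0.012 and 0.012 m and z of plug_center in the frame of pad_rack between 0.03 and 0.04 m and contact force between the fingers and plug below 0.1 N); the robot touches nothing.
It fails at once if the puck is tipped over (more than 0.7 rad) (angle between puck_center's own z axis and vertical above 0.7 rad).
It fails at once if the dropper bottle is tipped over (more than 0.7 rad) (angle between bottle_center's own z axis and vertical above 0.7 rad).
It fails at once if the ring gauge is tipped over (more than 0.7 rad) (angle between ring_center's own z axis and vertical above 0.7 rad).
It fails at once if the setting plug is tipped over (more than 0.7 rad) (angle between plug_center's own z axis and vertical above 0.7 rad).
It also fails if it takes over 106 s, if anything falls off the work surface, if the arm or the gripper's body presses on something with over 40 N, if the wrist force passes 120 N, or if a joint passes its speed limit or range.

## Working session

There is one attempt and no reset: what is moved stays moved. The work goes in short steps, Python scripts to look and compute and a tool call to move; the robot and the scene stay as the last step left them, time stands still between calls to the robot, and variables do not carry over. Pictures are saved under pics/ and viewed, at most 14 in all, crops included, and the job is handed in when it is done.

Besides the shell and the picture viewer there is one more tool, called by a JSON object that holds its "name" and its "arguments", one argument or row to a line. move_arm: Moves the arm, as the interface text tells. Its arguments: {"type":"object","properties":{"offset":{"type":"array","items":{"type":"array","items":{"type":"number"}}},"twist":{"type":"array","items":{"type":"array","items":{"type":"number"}}},"grip":{"type":"array","items":{"type":"number"}},"force":{"type":"number"}},"required":["offset","twist","grip"]}

```bash
mkdir -p pics; ls; cat > h.py <<'E'
import numpy as np, cv2
from scipy.spatial.transform import Rotation as R
from workcell import bot, viewer, finder
def K(p):
    f=p['color'].shape[0]/2/np.tan(np.radians(p['vfov'])/2); return f,p['cx'],p['cy']
def campose(p,obs=None):
    if 'position' in p:
        a=np.array(p['attitude']); 
        M=a if a.shape==(3,3) else R.from_euler('xyz',a,degrees=True).as_matrix()
        return M,np.array(p['position'])
    T=np.array(p['tool_from_camera']); Rt=R.from_euler('xyz',obs['tcp_rot'],degrees=True).as_matrix()
    return Rt@T[:3,:3], Rt@T[:3,3]+np.array(obs['ee_pos'])
def onz(p,uv,z,obs=None):
    f,cx,cy=K(p); M,t=campose(p,obs)
    d=M@np.array([(uv[0]-cx)/f,(uv[1]-cy)/f,1]); return t+d*(z-t[2])/d[2]
def cloud(p,obs=None):
    f,cx,cy=K(p); M,t=campose(p,obs); d=p['depth']; v,u=np.mgrid[:d.shape[0],:d.shape[1]]
    P=np.stack([(u-cx)/f*d,(v-cy)/f*d,d],-1)@M.T+t; P[d==0]=np.nan; return P
E
python3 - <<'E'
from h import *
print(bot.get_obs())
H=dict(puck_center=.032,bottle_center=.0685,ring_center=.022,plug_center=.04,nest_puck=.008,nest_bottle=.008,nest_ring=.008,nest_plug=.008,nest_rack=0,pad_rack=0)
for c in ['top','scene']:
    p=viewer.camera(c); cv2.imwrite(f'pics/{c}0.png',p['color'][...,::-1]); print(c,p['vfov'],p['position'],p['attitude'])
    for n,z in H.items():
        print(n,[(np.round(d['position']).tolist(),round(d['p'],2),onz(p,d['position'],z).round(3)[:2].tolist()) for d in finder.pinpoint(p,n)[:3]])
E
```

```text
pics
{'time': 0.0, 'q': array([6.98994625e+01, 5.01221405e+00, 1.00328457e+01, 9.50996899e+01,
       1.60656635e-03, 9.00003973e+01]), 'qd': array([ 0.06872117, -0.00204596, -0.00291709, -0.00813248,  0.01469225,
        0.00447784]), 'joint_efforts': array([-1.01031674e-03, -5.20395112e+01,  4.64797604e+01,  1.64466334e-02,
       -3.55554766e-05, -1.57064420e-05]), 'ee_pos': array([0.18893912, 0.51630686, 0.25255796]), 'tcp_rot': array([-1.79920942e+02, -1.60601660e-03,  1.59899063e+02]), 'wrist_force': array([ 0.87830967, -0.01527212, -0.43234619]), 'torque': array([ 0.01268248,  0.02307303, -0.01051034]), 'grasp_force': 0.0, 'opening': 0.08548242643098558}
top 53.009246706548076 [ 0.40575008 -0.11723014  0.92490293] [-172.7841561    -1.04602367  -88.69946884]
puck_center [([323.0, 230.0], 0.56, [0.439, -0.281])]
bottle_center [([259.0, 227.0], 0.62, [0.441, -0.132])]
ring_center [([186.0, 251.0], 0.86, [0.384, 0.035]), ([288.0, 228.0], 0.59, [0.441, -0.201]), ([230.0, 224.0], 0.52, [0.449, -0.066])]
plug_center [([289.0, 230.0], 0.85, [0.436, -0.201]), ([322.0, 192.0], 0.77, [0.
[... 504 characters left out ...]
04547199]
puck_center [([266.0, 251.0], 0.69, [0.424, -0.268])]
bottle_center [([232.0, 207.0], 0.62, [0.437, -0.126])]
ring_center [([180.0, 211.0], 0.7, [0.373, 0.007]), ([222.0, 214.0], 0.45, [0.45, -0.064])]
plug_center [([252.0, 235.0], 0.72, [0.431, -0.213]), ([309.0, 237.0], 0.6, [0.523, -0.287]), ([333.0, 228.0], 0.55, [0.594, -0.29])]
nest_puck [([272.0, 262.0], 0.64, [0.433, -0.277]), ([251.0, 233.0], 0.52, [0.465, -0.161])]
nest_bottle []
nest_ring [([216.0, 215.0], 0.53, [0.446, -0.04])]
nest_plug [([250.0, 246.0], 0.82, [0.433, -0.205])]
nest_rack [([249.0, 243.0], 0.59, [0.444, -0.184]), ([219.0, 218.0], 0.24, [0.454, -0.042])]
pad_rack [([269.0, 204.0], 0.97, [0.605, -0.055])]
```

```bash
python3 - <<'E'
import cv2
a=cv2.imread('pics/top0.png')[120:290,140:380]; cv2.imwrite('pics/c1.png',cv2.resize(a,(800,566),interpolation=cv2.INTER_CUBIC))
a=cv2.imread('pics/scene0.png'); cv2.imwrite('pics/c2.png',cv2.resize(a,(800,600)))
E
```

```text
(no output)
```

View pics/c1.png

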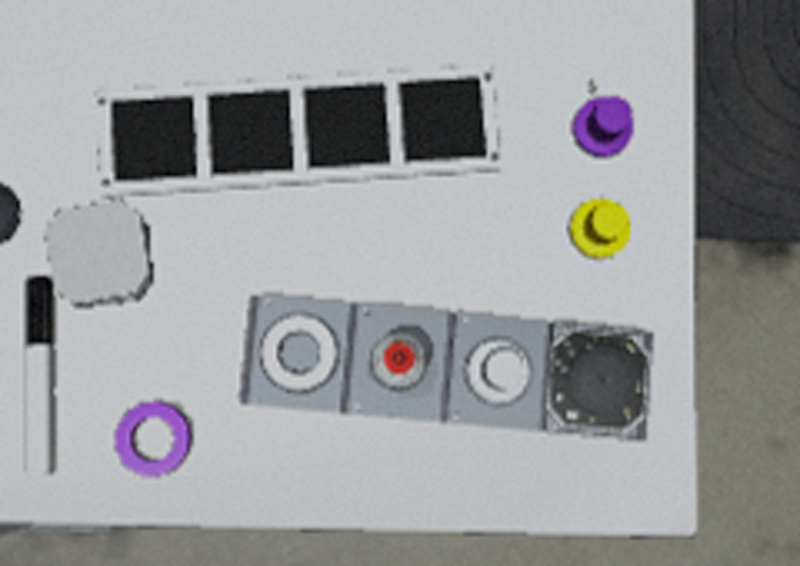

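View pics/c2.png

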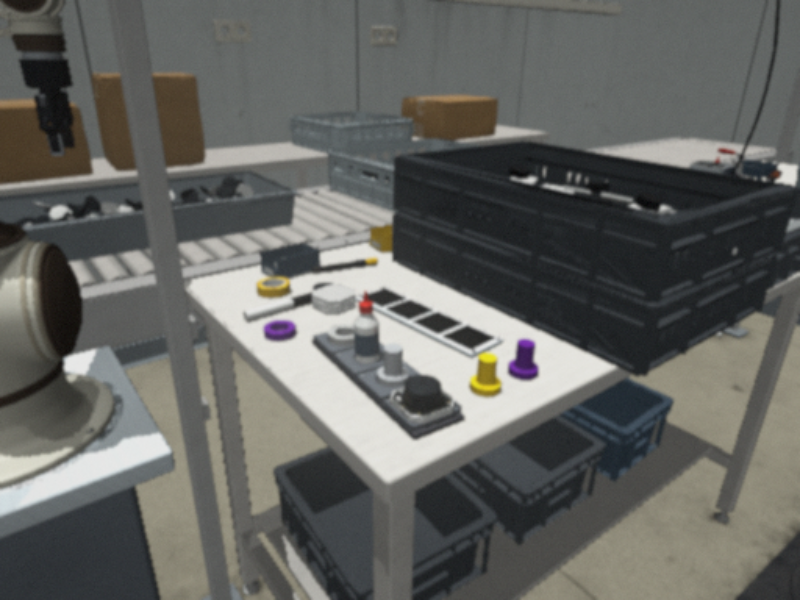

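The row, seen from the robot left to right, is ring, bottle, plug, puck. In the c1 crop these are at about (298,353), (399,358), (498,370) and (600,375).

Look-alikes:
- For the plug: yellow at (600,225), purple at (605,125) and bare steel at (498,370). I take the steel one.
- For the ring: purple at (153,438) and grey at (298,353). I take the grey one, which is in a nest.

The targets are therefore ring to rightmost pad, bottle to second from right, plug to second from left, and puck to leftmost.

```bash
cat >> h.py <<'E'
def rows(target,yaw,obs=None,cmd=None,step=4.9,tw=.145):
    """rows (cm, rad) in tool axes from the current pose to target/yaw, tool down"""
    o=bot.get_obs() if obs is None else obs
    p=np.array(o['ee_pos']) if cmd is None else np.array(cmd[:3]); y=np.radians(o['tcp_rot'][2] if cmd is None else cmd[3])
    d=np.array(target)-p; dy=np.radians(yaw)-y; dy=(dy+np.pi)%(2*np.pi)-np.pi
    n=max(int(np.ceil(max(np.linalg.norm(d)*100/step,abs(dy)/tw))),1); out=[]
    for i in range(n):
        c,s=np.cos(y),np.sin(y); q=np.array(target)
        v=(d/n)*100
        r=np.array([c*v[0]+s*v[1], s*v[0]-c*v[1], -v[2]]).round(2)
        t=round(-dy/n,3); out.append((r.tolist(),t)); y-=t
    for r,t in out: print(r,t)
E
python3 - <<'E'
from h import *
p=viewer.camera('top'); P=cloud(p); hsv=cv2.cvtColor(p['color'],cv2.COLOR_RGB2HSV); g=p['color'].max(-1)
C=[]
m=((g<70)&(P[...,0]>.52)&(P[...,0]<.68)&(P[...,1]>-.22)&(P[...,1]<.1)).astype(np.uint8)
n,l,st,ct=cv2.connectedComponentsWithStats(m)
for i in range(1,n):
    if st[i,4]>150:
        w=onz(p,ct[i],.010); C.append(w[:2]); print('pad',st[i,4],w.round(4))
C=np.array(sorted(C,key=lambda c:c[1]))
if len(C)==4:
    k=np.polyfit(C[:,1],C[:,0],1); print('padrack',C.mean(0),'yaw',-np.degrees(np.arctan(k[0])))
# nest rack: points with z .012-.03 region
m=(P[...,2]>.011)&(P[...,0]>.38)&(P[...,0]<.5)&(P[...,1]>-.34)&(P[...,1]<-.01)
q=P[m][:,:2]; r=cv2.minAreaRect(q.astype(np.float32)); print('nestrack',r,len(q))
for n,z in dict(ring_center=.029,bottle_center=.122,plug_center=.065,puck_center=.049).items(): pass
# obstacles
for c in ['top','scene']:
    if c=='scene': p=viewer.camera(c); P=cloud(p)
    m=(P[...,2]>.1)&(P[...,2]<1.2)&(P[...,0]>-.1)&(P[...,0]<1)&(abs(P[...,1])<.7)
    q=P[m]; h,xe,ye=np.histogram2d(q[:,0],q[:,1],bins=[np.arange(-.1,1.01,.1),np.arange(-.7,.71,.1)])
    print(c); print(h.astype(int))
E
```

```text
pad 544 [ 0.6175 -0.1623  0.01  ]
pad 556 [ 0.6041 -0.0232  0.01  ]
pad 548 [ 0.6104 -0.0928  0.01  ]
pad 560 [0.5974 0.0464 0.01  ]
padrack [ 0.60734507 -0.05797667] yaw 5.457571301832748
nestrack ((0.43652108311653137, -0.16948646306991577), (0.28592416644096375, 0.07794089615345001), 86.02796936035156) 3737
top
[[   0    0    0    0    0    0    0    0    0    0    0    0    0    0]
 [   0    0    0    0    0    0    0    0    0    0    0    0    0    0]
 [   0    0    0    0    0    0    0    0    0    0    0    0    0    0]
 [   0    0    0    0    0    0    0    0    0 1232    0    0    0    0]
 [   0    0    0    0    0    0    0    0    0  406   38    0    0    0]
 [   0    0    0    0    0   73    0    0    0    0    0    0    0    0]
 [   0    0    0    0    0    0    0    0    0    0    0    0    0    0]
 [   0    0    0    0    0    0    0    0    0    0    0    0    0    0]
 [   0    0    0 2221 1981 2146 2185 2138 2531  144    0    0    0    0]
 [   0    0    0 2475 1957 1877 2107 1817 2798  102    0    0    0    0]
 [   0    0    0  714  471  635  397  397  275    0    0    0    0    0]]
scene
[[   0    0    0    0    0    0    0    0    0    0    0    0    0    0]
 [   0    0    0    0    0    0 3843   32    0    0    0    0    0    0]
 [   0    0    0    0    0    0  174    7    0    0    0 1758  141    0]
 [   0    0    0    0    0    0    0    0    0 2759   97  459  316    0]
 [   0    0    0    0    0    0    0    0    0  300    0    0    0    0]
 [   0    0    0    0    0   52    0    0    0    0    0    0    0    0]
 [   0    0    0    0    0    0    0    0    0    0    0    0    1    0]
 [   0    0    0    0    0    0    0    0    0    0    0    0    2    2]
 [   0    0    0 3294 2122 1656 1418  996  957   10    0    0    0    0]
 [   0    0    0 1314    0    0    0    0  176    0    0    0    0    0]
 [   0    0    0 1080    1   13   13    2  320    2    0    0   66   95]]
```

```bash
python3 - <<'E'
from h import *
for c in ['top','scene']:
    p=viewer.camera(c); P=cloud(p); print(campose(p)[1])
    m=(P[...,2]>.1)&(P[...,2]<1.5)&(P[...,0]>.15)&(P[...,0]<.5)&(P[...,1]<.5)&(P[...,1]>.1)
    q=P[m]; 
    for a in np.arange(.1,1.5,.1):
        s=q[(q[:,2]>a)&(q[:,2]<=a+.1)]
        if len(s)>5: print(c,round(a,1),len(s),s.min(0).round(3),s.max(0).round(3))
    v,u=np.where(m); print(u.min(),u.max(),v.min(),v.max())
cv2.imwrite('pics/topfull.png',viewer.camera('top')['color'][...,::-1])
E
```

```text
[ 0.40575008 -0.11723014  0.92490293]
top 0.1 663 [0.266 0.268 0.1  ] [0.305 0.307 0.2  ]
top 0.2 980 [0.265 0.267 0.2  ] [0.305 0.307 0.3  ]
top 0.3 38 [0.268 0.269 0.3  ] [0.304 0.271 0.306]
0 64 288 328
[ 0.03771502 -0.73858773  0.42866353]
scene 0.1 661 [0.264 0.263 0.1  ] [0.305 0.31  0.2  ]
scene 0.2 962 [0.153 0.265 0.2  ] [0.306 0.486 0.3  ]
scene 0.3 1685 [0.154 0.264 0.3  ] [0.306 0.5   0.4  ]
scene 0.4 2043 [0.15  0.265 0.401] [0.305 0.5   0.497]
4 113 0 160
```

View pics/topfull.png

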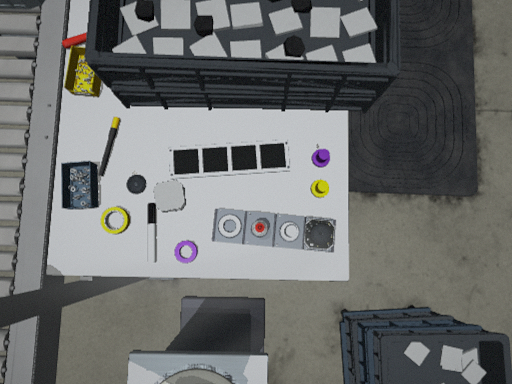

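The post at x 0.265–0.305, y 0.265–0.307 stands between the arm and the work. I'll retract to about r = 0.265, swing past it, then reach out.

```bash
python3 - <<'E'
from h import *
p=viewer.camera('wrist'); print(np.round(p['tool_from_camera'],3),p['vfov'],p['cx'],p['cy'])
E
```

```text
[[-0.001 -0.964 -0.266  0.067]
 [ 1.    -0.001 -0.001  0.   ]
 [ 0.001 -0.266  0.964 -0.12 ]
 [ 0.     0.     0.     1.   ]] 67.34139648387553 254.34734351132235 192.68070945219796
```

{"name": "move_arm", "arguments": {
  "offset": [
    [0, -4.5, 0],
    [0, -4.5, 0],
    [0, -4.5, 0],
    [0, -4.5, 0],
    [0, -4.5, 0]
  ],
  "twist": [
    [0, 0, 0],
    [0, 0, 0],
    [0, 0, 0],
    [0, 0, 0],
    [0, 0, 0]
  ],
  "grip": [0, 0, 0, 0, 0]
}}

```text
time: 1.9
ee_pos: [0.1111, 0.3035, 0.2531]
tcp_rot: [180.0, 0.0, 159.9]
wrist_force: [-0.6, -0.9, 1.4]
opening: 0.0122
grasp_force: 0.0
```

{"name": "move_arm", "arguments": {
  "offset": [
    [0, -4, 0],
    [0, -2, 0],
    [0, 0, 0]
  ],
  "twist": [
    [0, 0, 0],
    [0, 0, 0],
    [0, 0, 0]
  ],
  "grip": [0, 0, 0]
}}

```text
time: 2.2
ee_pos: [0.0905, 0.2473, 0.2541]
tcp_rot: [179.8, 0.0, 159.9]
wrist_force: [0.1, -0.0, -0.6]
opening: 0.0001
grasp_force: 0.0
```

{"name": "move_arm", "arguments": {
  "offset": [
    [-3.65, -0.25, 0],
    [-3.65, -0.25, 0],
    [-3.65, -0.25, 0],
    [-3.65, -0.25, 0],
    [-3.65, -0.25, 0]
  ],
  "twist": [
    [0, 0, 0.14],
    [0, 0, 0.14],
    [0, 0, 0.14],
    [0, 0, 0.14],
    [0, 0, 0.14]
  ],
  "grip": [0, 0, 0, 0, 0]
}}

```text
time: 2.7
ee_pos: [0.2298, 0.1327, 0.2531]
tcp_rot: [180.0, -0.0, 119.5]
wrist_force: [1.1, 0.3, -0.3]
opening: -0.0
grasp_force: 0.0
```

{"name": "move_arm", "arguments": {
  "offset": [
    [-3.65, -0.25, 0],
    [-3.65, -0.25, 0],
    [-3.65, -0.25, 0],
    [0, 0, 0]
  ],
  "twist": [
    [0, 0, 0.14],
    [0, 0, 0.14],
    [0, 0, 0.14],
    [0, 0, 0]
  ],
  "grip": [0, 0, 0, 0]
}}

```text
time: 3.1
ee_pos: [0.2629, 0.0261, 0.2532]
tcp_rot: [-180.0, 0.0, 95.0]
wrist_force: [0.4, -0.3, -0.7]
opening: -0.0
grasp_force: 0.0
```

```bash
python3 - <<'E'
from h import *
rows([.5,-.09,.27],90)
E
```

```text
[-2.27, 3.77, -0.28] 0.014
[-2.22, 3.8, -0.28] 0.014
[-2.16, 3.83, -0.28] 0.014
[-2.11, 3.86, -0.28] 0.014
[-2.06, 3.89, -0.28] 0.014
[-2.0, 3.92, -0.28] 0.014
```

{"name": "move_arm", "arguments": {
  "offset": [
    [-2.3, 3.8, -0.3],
    [-2.2, 3.8, -0.3],
    [-2.2, 3.8, -0.3],
    [-2.1, 3.9, -0.3],
    [-2.1, 3.9, -0.3]
  ],
  "twist": [
    [0, 0, 0.014],
    [0, 0, 0.014],
    [0, 0, 0.014],
    [0, 0, 0.014],
    [0, 0, 0.014]
  ],
  "grip": [0.8, 0.8, 0.8, 0.8, 0.8]
}}

```text
time: 3.6
ee_pos: [0.4635, -0.0654, 0.2678]
tcp_rot: [-180.0, -0.0, 91.8]
wrist_force: [0.6, -0.5, 0.7]
opening: 0.068
grasp_force: 0.0
```

{"name": "move_arm", "arguments": {
  "offset": [
    [-2.0, 3.9, -0.3],
    [0, 0, 0],
    [0, 0, 0]
  ],
  "twist": [
    [0, 0, 0.014],
    [0, 0, 0],
    [0, 0, 0]
  ],
  "grip": [0.8, 0.8, 0.8]
}}

```text
time: 3.9
ee_pos: [0.5016, -0.0835, 0.2697]
tcp_rot: [-179.8, -0.0, 91.0]
wrist_force: [-1.4, 1.1, -0.8]
opening: 0.0682
grasp_force: 0.0
```

```bash
cat > look.py <<'E'
from h import *
import sys
o=bot.get_obs(); p=viewer.camera('wrist'); cv2.imwrite(f'pics/{sys.argv[1]}.png',p['color'][...,::-1]); np.save('w.npy',cloud(p,o))
print(o['ee_pos'].round(4),o['tcp_rot'].round(2))
H=dict(puck_center=.032,bottle_center=.0685,ring_center=.022,plug_center=.04,nest_puck=.008,nest_bottle=.008,nest_ring=.008,nest_plug=.008,nest_rack=0,pad_rack=0)
for n,z in H.items():
    print(n,[(np.round(d['position']).tolist(),round(d['p'],2),onz(p,d['position'],z,o).round(4)[:2].tolist()) for d in finder.pinpoint(p,n)[:2]])
E
python3 look.py w1; python3 - <<'E'
from h import *
P=np.load('w.npy'); im=cv2.imread('pics/w1.png'); g=im.max(-1)
print(np.nanmin(P.reshape(-1,3),0),np.nanmax(P.reshape(-1,3),0))
m=((g<70)&(P[...,0]>.52)&(P[...,0]<.68)&(P[...,1]>-.22)&(P[...,1]<.1)&(P[...,2]<.03)).astype(np.uint8)
n,l,st,ct=cv2.connectedComponentsWithStats(m)
for i in range(1,n):
    if st[i,4]>200: print('pad',st[i],P[l==i].mean(0).round(4),cv2.minAreaRect(P[l==i][:,:2].astype(np.float32)))
# top faces of things
for n,(x,y,a,b) in dict(ring=(.45,-.066,.026,.033),bottle=(.441,-.134,.115,.13),plug=(.436,-.203,.058,.07),puck=(.43,-.272,.043,.055)).items():
    s=(np.hypot(P[...,0]-x,P[...,1]-y)<.033)&(P[...,2]>a)&(P[...,2]<b); q=P[s]
    if len(q)>10: c,r=cv2.minEnclosingCircle(q[:,:2].astype(np.float32)); print(n,len(q),np.round(c,4),round(r,4),q[:,2].mean())
E
```

```text
[ 0.5016 -0.0835  0.2697] [-1.7983e+02 -4.0000e-02  9.0990e+01]
puck_center [([204.0, 297.0], 0.93, [0.4311, -0.2704]), ([203.0, 258.0], 0.57, [0.4321, -0.209])]
bottle_center [([201.0, 217.0], 0.97, [0.4387, -0.1361])]
ring_center [([163.0, 64.0], 0.64, [0.3906, 0.0383]), ([209.0, 149.0], 0.57, [0.4431, -0.0614])]
plug_center [([278.0, 299.0], 0.89, [0.5363, -0.2663]), ([329.0, 298.0], 0.86, [0.6081, -0.263])]
nest_puck []
nest_bottle [([209.0, 199.0], 0.75, [0.4382, -0.131])]
nest_ring [([217.0, 154.0], 0.66, [0.4515, -0.0695])]
nest_plug [([208.0, 247.0], 0.84, [0.4352, -0.205])]
nest_rack []
pad_rack [([333.0, 148.0], 0.55, [0.6059, -0.059])]
[-0.71136759 -1.43486776 -0.86975486] [1.37044994 0.39033058 0.34955344]
pad [ 312   33   48   55 2406] [0.5968 0.0475 0.0092] ((0.5968154668807983, 0.04696819931268692), (0.05738608539104462, 0.05790593475103378), 4.730701446533203)
pad [ 313   95   46   49 2059] [ 0.6033 -0.0218  0.0092] ((0.6031672358512878, -0.022515330463647842), (0.057433634996414185, 0.057137731462717056), 5.207951068878174)
pad [ 314  151   44   45 1789] [ 0.6095 -0.0915  0.0093] ((0.6095938682556152, -0.09207663685083389), (0.057904601097106934, 0.05779343470931053), 4.675370216369629)
pad [ 315  201   42   41 1428] [ 0.6169 -0.1579  0.0093] ((0.6164320707321167, -0.16109508275985718), (0.05864422395825386, 0.05814448744058609), 4.431900501251221)
ring 906 [ 0.4442 -0.0635] 0.0261 0.028343514859999103
bottle 30 [ 0.4388 -0.1311] 0.0028 0.11925845546645218
plug 334 [ 0.4343 -0.2028] 0.0134 0.06399920679940342
puck 774 [ 0.4299 -0.2729] 0.0243 0.04727368978081669
```

View pics/w1.png

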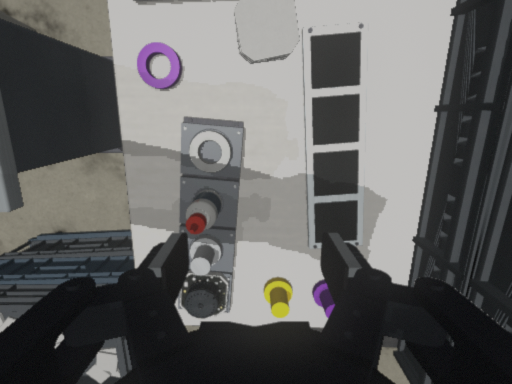

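The wrist view shows the grey ring at (210,151), the bottle's red top at (197,223), the steel plug at (202,265) and the puck at (203,300). All four pads at column ~336 are clear. The purple ring (159,65) and the yellow and purple plugs (278,299), (329,298) are left alone. These positions agree with the top camera within about 1 mm. The ring goes first, and I'll check where the fingertips are.

```bash
python3 - <<'E'
from h import *
P=np.load('w.npy'); q=P[(P[...,2]>.2)&(P[...,2]<.4)&(abs(P[...,0]-.5)<.08)&(abs(P[...,1]+.084)<.03)]
print(len(q),q[:,2].min() if len(q) else 0, np.percentile(q[:,2],[0.5,2,50]))
for s in (q[:,0]<.4983,q[:,0]>.5033): print(q[s].min(0).round(4),q[s].max(0).round(4))
rows([.4442,-.0635,.10],86)
E
```

```text
43558 0.2537926673141844 [0.25940491 0.26744866 0.32467319]
[ 0.4344 -0.0968  0.2543] [ 0.4983 -0.0625  0.3489]
[ 0.5033 -0.0953  0.2538] [ 0.5694 -0.0616  0.3496]
[0.54, -1.4, 4.29] 0.021
[0.51, -1.41, 4.29] 0.021
[0.48, -1.42, 4.29] 0.021
[0.45, -1.43, 4.29] 0.021
```

{"name": "move_arm", "arguments": {
  "offset": [
    [0.5, -1.4, 4.3],
    [0.5, -1.4, 4.3],
    [0.5, -1.4, 4.3],
    [0.45, -1.4, 4.0],
    [0, 0, 0]
  ],
  "twist": [
    [0, 0, 0.021],
    [0, 0, 0.021],
    [0, 0, 0.021],
    [0, 0, 0.021],
    [0, 0, 0]
  ],
  "grip": [0.8, 0.8, 0.8, 0.8, 0.8]
}}

```text
time: 4.95
ee_pos: [0.4402, -0.0629, 0.0967]
tcp_rot: [-179.4, -0.0, 86.1]
wrist_force: [0.4, 0.0, 0.2]
opening: 0.0679
grasp_force: 0.0
```

```bash
python3 - <<'E'
from h import *
print(bot.get_obs()['ee_pos'].round(4)); rows([.4442,-.0635,.0395],86)
E
```

```text
[ 0.4402 -0.0629  0.0967]
[-0.02, 0.2, 2.86] 0.001
[-0.02, 0.2, 2.86] 0.001
```

{"name": "move_arm", "arguments": {
  "offset": [
    [0, 0, 0],
    [0, 0, 0]
  ],
  "twist": [
    [0, 0, 0],
    [0, 0, 0]
  ],
  "grip": [0.8, 0.8]
}}

```text
time: 5.15
ee_pos: [0.4473, -0.0642, 0.1054]
tcp_rot: [179.7, 0.0, 86.1]
wrist_force: [0.5, 0.4, -0.1]
opening: 0.0685
grasp_force: 0.0
```

```bash
python3 - <<'E'
from h import *
print(bot.get_obs()['ee_pos'].round(4)); rows([.4442,-.0635,.0395],86)
E
```

```text
[ 0.4473 -0.0642  0.1054]
[0.02, -0.16, 3.3] 0.001
[0.02, -0.16, 3.3] 0.001
```

{"name": "move_arm", "arguments": {
  "offset": [
    [0, 0, 0],
    [0, 0, 0],
    [0, 0, 0],
    [0, 0, 0],
    [0, 0, 0]
  ],
  "twist": [
    [0, 0, 0],
    [0, 0, 0],
    [0, 0, 0],
    [0, 0, 0],
    [0, 0, 0]
  ],
  "grip": [0.8, 0.8, 0.8, 0.8, 0.8]
}}

```text
time: 5.65
ee_pos: [0.4451, -0.0638, 0.1024]
tcp_rot: [180.0, -0.0, 86.1]
wrist_force: [-0.1, -0.1, 0.1]
opening: 0.0681
grasp_force: 0.0
```

```bash
python3 - <<'E'
from h import *
print(bot.get_obs()['ee_pos'].round(4)); rows([.4442,-.0635,.0395],86)
E
```

```text
[ 0.4451 -0.0638  0.1024]
[0.01, -0.05, 3.14] 0.001
[0.01, -0.05, 3.14] 0.001
```

{"name": "move_arm", "arguments": {
  "offset": [
    [0, -0.1, 1.5],
    [0, 0, 2.0],
    [0, 0, 1.5],
    [0, 0, 0.9],
    [0, 0, 0.4]
  ],
  "twist": [
    [0, 0, 0],
    [0, 0, 0],
    [0, 0, 0],
    [0, 0, 0],
    [0, 0, 0]
  ],
  "grip": [0.8, 0.8, 0.8, 0.8, 0.8]
}}

```text
time: 6.15
ee_pos: [0.4433, -0.0636, 0.0378]
tcp_rot: [-179.9, -0.0, 86.1]
wrist_force: [0.7, 0.5, -0.1]
opening: 0.0679
grasp_force: 0.0
```

{"name": "move_arm", "arguments": {
  "offset": [
    [0, 0, 0],
    [0, 0, 0],
    [0, 0, 0]
  ],
  "twist": [
    [0, 0, 0],
    [0, 0, 0],
    [0, 0, 0]
  ],
  "grip": [0.8, 0.8, 0.8]
}}

```text
time: 6.45
ee_pos: [0.4445, -0.0638, 0.04]
tcp_rot: [179.9, 0.0, 86.1]
wrist_force: [0.3, -0.7, -0.9]
opening: 0.068
grasp_force: 0.0
```

{"name": "move_arm", "arguments": {
  "offset": [
    [0, 0, 0],
    [0, 0, 0],
    [0, 0, 0],
    [0, 0, 0],
    [0, 0, 0]
  ],
  "twist": [
    [0, 0, 0],
    [0, 0, 0],
    [0, 0, 0],
    [0, 0, 0],
    [0, 0, 0]
  ],
  "grip": [0.5, 0.5, 0.5, 0.5, 0.5],
  "force": 40
}}

```text
time: 6.95
ee_pos: [0.4444, -0.0637, 0.0403]
tcp_rot: [179.9, 0.0, 86.1]
wrist_force: [-1.7, 0.8, 6.7]
opening: 0.0489
grasp_force: 40.4
```

```bash
python3 - <<'E'
from h import *
print(bot.get_obs()['ee_pos'].round(4)); rows([.6167,-.1622,.15],95.3,cmd=[.4444,-.0637,.15,86.1],step=4.5)
E
```

```text
[ 0.4444 -0.0637  0.0403]
[-1.73, 3.57, -0.0] -0.032
[-1.84, 3.51, -0.0] -0.032
[-1.96, 3.45, -0.0] -0.032
[-2.07, 3.39, -0.0] -0.032
[-2.17, 3.32, -0.0] -0.032
```

{"name": "move_arm", "arguments": {
  "offset": [
    [0, 0, -0.5],
    [0, 0, -2.0],
    [0, 0, -4.0],
    [0, 0, -3.0],
    [0, 0, -1.0]
  ],
  "twist": [
    [0, 0, 0],
    [0, 0, 0],
    [0, 0, 0],
    [0, 0, 0],
    [0, 0, 0]
  ],
  "grip": [0.5, 0.5, 0.5, 0.5, 0.5]
}}

```text
time: 7.45
ee_pos: [0.4452, -0.0639, 0.1476]
tcp_rot: [179.7, 0.0, 86.1]
wrist_force: [0.4, 0.4, -2.0]
opening: 0.0491
grasp_force: 41.9
```

{"name": "move_arm", "arguments": {
  "offset": [
    [-0.9, 1.8, 0],
    [-1.8, 3.5, 0],
    [-1.9, 3.5, 0],
    [-2.0, 3.4, 0],
    [-2.1, 3.4, 0]
  ],
  "twist": [
    [0, 0, -0.016],
    [0, 0, -0.032],
    [0, 0, -0.032],
    [0, 0, -0.032],
    [0, 0, -0.032]
  ],
  "grip": [0.5, 0.5, 0.5, 0.5, 0.5]
}}

```text
time: 7.95
ee_pos: [0.6001, -0.1533, 0.1431]
tcp_rot: [-179.9, -0.0, 94.4]
wrist_force: [0.1, 0.1, -1.3]
opening: 0.049
grasp_force: 41.9
```

{"name": "move_arm", "arguments": {
  "offset": [
    [-1.0, 1.6, 0],
    [0, 0, 0],
    [0, 0, 0],
    [0, 0, 0],
    [0, 0, 0]
  ],
  "twist": [
    [0, 0, -0.016],
    [0, 0, 0],
    [0, 0, 0],
    [0, 0, 0],
    [0, 0, 0]
  ],
  "grip": [0.5, 0.5, 0.5, 0.5, 0.5]
}}

```text
time: 8.45
ee_pos: [0.6153, -0.1607, 0.1445]
tcp_rot: [180.0, -0.0, 95.3]
wrist_force: [-0.2, -0.5, -0.7]
opening: 0.0493
grasp_force: 42.0
```

```bash
python3 - <<'E'
from h import *
o=bot.get_obs(); print(o['ee_pos'].round(4),o['tcp_rot'].round(1)); rows([.6167,-.1622,.0355],95.3)
p=viewer.camera('wrist'); cv2.imwrite('pics/ring.png',p['color'][...,::-1])
E
```

```text
[ 0.6153 -0.1607  0.1445] [180.   -0.   95.3]
[-0.05, 0.04, 3.63] -0.0
[-0.05, 0.04, 3.63] -0.0
[-0.05, 0.04, 3.63] -0.0
```

View pics/ring.png

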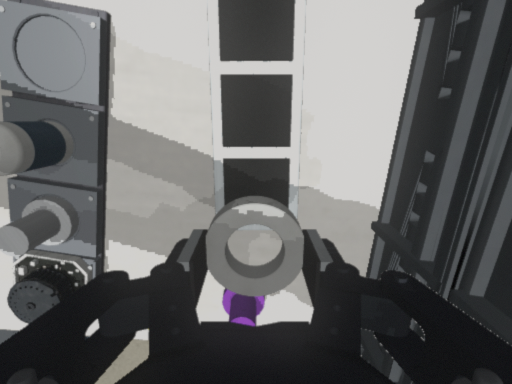

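The ring is held level between the fingers at (254,245) and the empty pad lies ahead. The 49 mm opening is smaller than the 52 mm ring, so I'll measure where it sits in the grip.

```bash
cat > held.py <<'E'
from h import *
import sys
lo,hi,rmax=map(float,sys.argv[1:4])  # heights band relative to TCP
o=bot.get_obs(); p=viewer.camera('wrist'); P=cloud(p,o); M,t=campose(p,o)
Rt=R.from_euler('xyz',o['tcp_rot'],degrees=True).as_matrix(); Q=(P-o['ee_pos'])@Rt  # tool coords
np.save('q.npy',Q); cv2.imwrite('pics/held.png',p['color'][...,::-1])
m=(Q[...,2]>lo)&(Q[...,2]<hi)&(abs(Q[...,1])<rmax)&(abs(Q[...,0])<.05)
q=Q[m]; print(len(q),q.min(0).round(4),q.max(0).round(4)); print(np.percentile(q[:,2],[5,50,95]).round(4))
c,r=cv2.minEnclosingCircle(q[:,:2].astype(np.float32)); print('circle in tool xy',np.round(c,4),round(r,4))
E
python3 held.py .008 .016 .023; python3 - <<'E'
from h import *
Q=np.load('q.npy')
for v in range(190,300,8): print(v,Q[v,254].round(4))
E
```

```text
5069 [-0.026  -0.023   0.0098] [0.0265 0.023  0.016 ]
[0.0111 0.0121 0.0138]
circle in tool xy [0.0001 0.0003] 0.0264
190 [-0.0004 -0.0003  0.1349]
198 [ 0.0261 -0.0001  0.02  ]
206 [ 0.0243 -0.      0.0126]
214 [ 0.0203 -0.      0.0124]
222 [ 0.0163 -0.0001  0.0121]
230 [-0.0441 -0.0004  0.1452]
238 [-0.0528 -0.0004  0.1453]
246 [-0.0616 -0.0004  0.1455]
254 [-0.07   -0.0004  0.1445]
262 [-0.0791 -0.0004  0.1446]
270 [-0.0149 -0.0001  0.0202]
278 [-0.0149 -0.0001  0.0124]
286 [-0.0195 -0.0001  0.0121]
294 [-0.0244 -0.0001  0.0122]
```

{"name": "move_arm", "arguments": {
  "offset": [
    [-0.15, 0.1, 1.5],
    [0, 0, 3.0],
    [0, 0, 3.0],
    [0, 0, 1.5],
    [0, 0, 0.8]
  ],
  "twist": [
    [0, 0, 0],
    [0, 0, 0],
    [0, 0, 0],
    [0, 0, 0],
    [0, 0, 0]
  ],
  "grip": [0.5, 0.5, 0.5, 0.5, 0.5]
}}

```text
time: 9.05
ee_pos: [0.616, -0.1623, 0.0442]
tcp_rot: [-179.9, -0.0, 95.3]
wrist_force: [0.4, 0.8, -1.5]
opening: 0.0491
grasp_force: 42.0
```

{"name": "move_arm", "arguments": {
  "offset": [
    [0, 0, 0.5],
    [0, 0, 0.3],
    [0, 0, 0.2],
    [0, 0, 0],
    [0, 0, 0]
  ],
  "twist": [
    [0, 0, 0],
    [0, 0, 0],
    [0, 0, 0],
    [0, 0, 0],
    [0, 0, 0]
  ],
  "grip": [0.5, 0.5, 0.5, 0.5, 0.5]
}}

```text
time: 9.55
ee_pos: [0.6173, -0.1627, 0.037]
tcp_rot: [179.9, 0.0, 95.3]
wrist_force: [0.3, 0.2, -1.1]
opening: 0.0483
grasp_force: 42.0
```

{"name": "move_arm", "arguments": {
  "offset": [
    [0, 0, 0],
    [0, 0, 0],
    [0, 0, 0],
    [0, 0, 0],
    [0, 0, 0]
  ],
  "twist": [
    [0, 0, 0],
    [0, 0, 0],
    [0, 0, 0],
    [0, 0, 0],
    [0, 0, 0]
  ],
  "grip": [0.8, 0.8, 0.8, 0.8, 0.8]
}}

```text
time: 10.05
ee_pos: [0.617, -0.1626, 0.0363]
tcp_rot: [180.0, 0.0, 95.3]
wrist_force: [0.6, -0.1, 0.1]
opening: 0.0682
grasp_force: 0.0
```

{"name": "move_arm", "arguments": {
  "offset": [
    [0, 0, -1.0],
    [0, 0, -3.0],
    [0, 0, -4.0],
    [0, 0, -4.0],
    [0, 0, -1.5]
  ],
  "twist": [
    [0, 0, 0],
    [0, 0, 0],
    [0, 0, 0],
    [0, 0, 0],
    [0, 0, 0]
  ],
  "grip": [0.8, 0.8, 0.8, 0.8, 0.8]
}}

```text
time: 10.55
ee_pos: [0.6181, -0.1629, 0.1769]
tcp_rot: [179.7, 0.1, 95.3]
wrist_force: [0.8, -0.3, 0.1]
opening: 0.0686
grasp_force: 0.0
```

```bash
python3 - <<'E'
from h import *
o=bot.get_obs(); print(o['ee_pos'].round(4),o['tcp_rot'].round(1)); rows([.4391,-.1333,.175],86,cmd=[.6172,-.1625,.172,95.3],step=4.0)
E
```

```text
[ 0.6181 -0.1629  0.1769] [1.797e+02 1.000e-01 9.530e+01]
[0.91, -3.49, -0.06] 0.032
[0.8, -3.52, -0.06] 0.032
[0.69, -3.54, -0.06] 0.032
[0.57, -3.56, -0.06] 0.032
[0.46, -3.58, -0.06] 0.032
```

{"name": "move_arm", "arguments": {
  "offset": [
    [0.5, -1.8, 0],
    [0.9, -3.5, 0],
    [0.7, -3.5, 0],
    [0.6, -3.5, 0],
    [0.5, -3.6, 0]
  ],
  "twist": [
    [0, 0, 0.016],
    [0, 0, 0.032],
    [0, 0, 0.032],
    [0, 0, 0.032],
    [0, 0, 0.032]
  ],
  "grip": [0.8, 0.8, 0.8, 0.8, 0.8]
}}

```text
time: 11.05
ee_pos: [0.4553, -0.1359, 0.1713]
tcp_rot: [180.0, -0.0, 86.9]
wrist_force: [1.1, -0.1, 0.8]
opening: 0.0679
grasp_force: 0.0
```

{"name": "move_arm", "arguments": {
  "offset": [
    [0.2, -1.8, 0],
    [0, 0, 0],
    [0, 0, 0],
    [0, 0, 0],
    [0, 0, 0]
  ],
  "twist": [
    [0, 0, 0.016],
    [0, 0, 0],
    [0, 0, 0],
    [0, 0, 0],
    [0, 0, 0]
  ],
  "grip": [0.8, 0.8, 0.8, 0.8, 0.8]
}}

```text
time: 11.55
ee_pos: [0.4396, -0.1334, 0.171]
tcp_rot: [-180.0, -0.0, 86.1]
wrist_force: [-0.1, 0.3, -1.0]
opening: 0.0686
grasp_force: 0.0
```

```bash
python3 - <<'E'
from h import *
o=bot.get_obs(); print(o['ee_pos'].round(4),o['tcp_rot'].round(1))
p=viewer.camera('wrist'); P=cloud(p,o); cv2.imwrite('pics/bot.png',p['color'][...,::-1])
d=np.hypot(P[...,0]-.439,P[...,1]+.1333)
for a in np.arange(.03,.13,.01):
    q=P[(d<.028)&(P[...,2]>a)&(P[...,2]<a+.01)]
    if len(q)>20: print(round(a,3),len(q),q.min(0).round(4),q.max(0).round(4))
p=viewer.camera('top'); P=cloud(p); q=P[(np.hypot(P[...,0]-.617,P[...,1]+.162)<.035)&(P[...,2]>.017)]; print('ring',len(q),q.mean(0),cv2.minEnclosingCircle(q[:,:2].astype(np.float32)))
rows([.4391,-.1333,.0745],86)
E
```

```text
[ 0.4396 -0.1334  0.171 ] [-180.    -0.    86.1]
0.03 65 [ 0.4235 -0.1262  0.0301] [ 0.456  -0.1146  0.04  ]
0.04 71 [ 0.4244 -0.1274  0.0403] [ 0.4564 -0.1145  0.0499]
0.05 84 [ 0.4233 -0.128   0.0505] [ 0.4565 -0.1143  0.06  ]
0.06 104 [ 0.4222 -0.1302  0.0601] [ 0.4569 -0.1144  0.0699]
0.07 569 [ 0.4216 -0.1468  0.07  ] [ 0.4562 -0.1144  0.08  ]
0.08 301 [ 0.4255 -0.1393  0.08  ] [ 0.4523 -0.1187  0.0849]
0.09 94 [ 0.4295 -0.1311  0.0906] [ 0.4489 -0.1215  0.0999]
0.1 574 [ 0.4283 -0.1424  0.1001] [ 0.4486 -0.1215  0.11  ]
0.11 78 [ 0.4355 -0.1336  0.1101] [ 0.4415 -0.128   0.1199]
0.12 27 [ 0.4363 -0.1336  0.12  ] [ 0.4408 -0.1292  0.1212]
ring 73 [ 0.63431846 -0.1677522   0.02428605] ((0.6303503513336182, -0.16640713810920715), 0.021741041913628578)
[-0.0, -0.01, 4.82] 0.001
[-0.0, -0.01, 4.82] 0.001
```

{"name": "move_arm", "arguments": {
  "offset": [
    [0, 0, 1.5],
    [0, 0, 3.0],
    [0, 0, 2.5],
    [0, 0, 1.2],
    [0, 0, 0.6]
  ],
  "twist": [
    [0, 0, 0],
    [0, 0, 0],
    [0, 0, 0],
    [0, 0, 0],
    [0, 0, 0]
  ],
  "grip": [0.8, 0.8, 0.8, 0.8, 0.8]
}}

```text
time: 12.15
ee_pos: [0.4382, -0.1331, 0.0816]
tcp_rot: [-179.9, -0.0, 86.1]
wrist_force: [-0.8, 0.9, 0.3]
opening: 0.0681
grasp_force: 0.0
```

{"name": "move_arm", "arguments": {
  "offset": [
    [0, 0, 0.4],
    [0, 0, 0.4],
    [0, 0, 0],
    [0, 0, 0],
    [0, 0, 0]
  ],
  "twist": [
    [0, 0, 0],
    [0, 0, 0],
    [0, 0, 0],
    [0, 0, 0],
    [0, 0, 0]
  ],
  "grip": [0.8, 0.8, 0.8, 0.8, 0.8]
}}

```text
time: 12.65
ee_pos: [0.4392, -0.1334, 0.0758]
tcp_rot: [180.0, 0.0, 86.1]
wrist_force: [-0.1, 0.1, -0.3]
opening: 0.0685
grasp_force: 0.0
```

{"name": "move_arm", "arguments": {
  "offset": [
    [0, 0, 0],
    [0, 0, 0],
    [0, 0, 0],
    [0, 0, 0],
    [0, 0, 0]
  ],
  "twist": [
    [0, 0, 0],
    [0, 0, 0],
    [0, 0, 0],
    [0, 0, 0],
    [0, 0, 0]
  ],
  "grip": [0.3, 0.3, 0.3, 0.3, 0.3],
  "force": 30
}}

```text
time: 13.15
ee_pos: [0.439, -0.1333, 0.0756]
tcp_rot: [180.0, 0.0, 86.1]
wrist_force: [-0.9, -0.1, 4.8]
opening: 0.0343
grasp_force: 30.1
```

```bash
python3 - <<'E'
from h import *
o=bot.get_obs(); print(o['ee_pos'].round(4),o['tcp_rot'].round(1)); rows([.6102,-.0925,.15],95.3,cmd=[*o['ee_pos'][:2],.15,86.1],step=4)
E
```

```text
[ 0.439  -0.1333  0.0756] [180.    0.   86.1]
[1.05, 3.36, -0.0] -0.032
[0.94, 3.39, -0.0] -0.032
[0.83, 3.42, -0.0] -0.032
[0.72, 3.44, -0.0] -0.032
[0.61, 3.47, -0.0] -0.032
```

{"name": "move_arm", "arguments": {
  "offset": [
    [0, 0, -0.5],
    [0, 0, -1.5],
    [0, 0, -2.5],
    [0, 0, -2.5],
    [0, 0, -1.0]
  ],
  "twist": [
    [0, 0, 0],
    [0, 0, 0],
    [0, 0, 0],
    [0, 0, 0],
    [0, 0, 0]
  ],
  "grip": [0.3, 0.3, 0.3, 0.3, 0.3]
}}

```text
time: 13.65
ee_pos: [0.4398, -0.1335, 0.1584]
tcp_rot: [179.8, 0.0, 86.1]
wrist_force: [0.4, -0.9, -0.7]
opening: 0.034
grasp_force: 30.1
```

{"name": "move_arm", "arguments": {
  "offset": [
    [0.5, 1.7, 0],
    [1.0, 3.4, 0],
    [0.9, 3.4, 0],
    [0.8, 3.4, 0],
    [0.7, 3.4, 0]
  ],
  "twist": [
    [0, 0, -0.016],
    [0, 0, -0.032],
    [0, 0, -0.032],
    [0, 0, -0.032],
    [0, 0, -0.032]
  ],
  "grip": [0.3, 0.3, 0.3, 0.3, 0.3]
}}

```text
time: 14.15
ee_pos: [0.5937, -0.0956, 0.155]
tcp_rot: [-180.0, -0.0, 94.4]
wrist_force: [-0.2, 0.2, -0.2]
opening: 0.0346
grasp_force: 30.2
```

{"name": "move_arm", "arguments": {
  "offset": [
    [0.3, 1.8, 0],
    [0, 0, 0],
    [0, 0, 0],
    [0, 0, 0],
    [0, 0, 0]
  ],
  "twist": [
    [0, 0, -0.016],
    [0, 0, 0],
    [0, 0, 0],
    [0, 0, 0],
    [0, 0, 0]
  ],
  "grip": [0.3, 0.3, 0.3, 0.3, 0.3]
}}

```text
time: 14.65
ee_pos: [0.6095, -0.092, 0.1557]
tcp_rot: [180.0, 0.0, 95.2]
wrist_force: [-0.6, 0.4, -1.1]
opening: 0.034
grasp_force: 30.3
```

```bash
python3 held.py -.01 .0 .017; python3 - <<'E'
from h import *
o=bot.get_obs(); print(o['ee_pos'].round(4),o['tcp_rot'].round(1)); rows([.6102,-.0925,.0708],95.3)
E
```

```text
2026 [-0.0107 -0.017  -0.01  ] [ 0.0173  0.0165 -0.    ]
[-0.0085 -0.0049 -0.0005]
circle in tool xy [ 0.0006 -0.002 ] 0.0188
[ 0.6096 -0.092   0.1557] [180.    0.   95.2]
[-0.03, 0.03, 4.25] -0.001
[-0.03, 0.03, 4.25] -0.001
```

View pics/held.png

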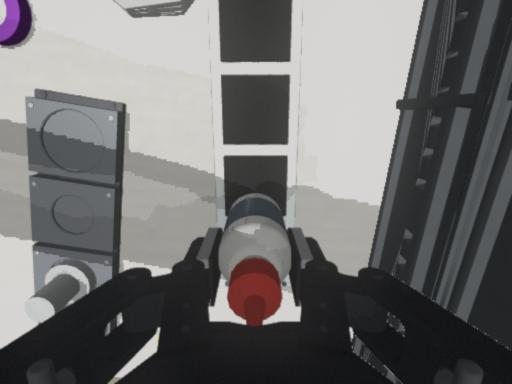

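The bottle is upright and centred in the fingers at (255,260), with its pad column below it.

{"name": "move_arm", "arguments": {
  "offset": [
    [0, 0.1, 1.5],
    [0, 0, 2.5],
    [0, 0, 2.0],
    [0, 0, 1.0],
    [0, 0, 0.5]
  ],
  "twist": [
    [0, 0, 0],
    [0, 0, 0],
    [0, 0, 0],
    [0, 0, 0],
    [0, 0, 0]
  ],
  "grip": [0.3, 0.3, 0.3, 0.3, 0.3]
}}

```text
time: 15.2
ee_pos: [0.6104, -0.0916, 0.0787]
tcp_rot: [-179.9, -0.0, 95.3]
wrist_force: [-0.5, -0.7, -0.3]
opening: 0.0343
grasp_force: 30.3
```

{"name": "move_arm", "arguments": {
  "offset": [
    [0, 0, 0.4],
    [0, 0, 0.3],
    [0, 0, 0.25],
    [0, 0, 0],
    [0, 0, 0]
  ],
  "twist": [
    [0, 0, 0],
    [0, 0, 0],
    [0, 0, 0],
    [0, 0, 0],
    [0, 0, 0]
  ],
  "grip": [0.3, 0.3, 0.3, 0.3, 0.3]
}}

```text
time: 15.7
ee_pos: [0.6113, -0.0916, 0.0712]
tcp_rot: [180.0, 0.0, 95.3]
wrist_force: [0.0, 0.1, -2.2]
opening: 0.034
grasp_force: 30.3
```

{"name": "move_arm", "arguments": {
  "offset": [
    [0, 0, 0]
  ],
  "twist": [
    [0, 0, 0]
  ],
  "grip": [0.3]
}}

```text
time: 15.8
ee_pos: [0.6113, -0.0916, 0.0711]
tcp_rot: [180.0, 0.0, 95.3]
wrist_force: [-0.3, -0.1, -0.7]
opening: 0.034
grasp_force: 30.3
```

{"name": "move_arm", "arguments": {
  "offset": [
    [0, 0, 0],
    [0, 0, 0],
    [0, 0, 0],
    [0, 0, 0],
    [0, 0, 0]
  ],
  "twist": [
    [0, 0, 0],
    [0, 0, 0],
    [0, 0, 0],
    [0, 0, 0],
    [0, 0, 0]
  ],
  "grip": [0.75, 0.75, 0.75, 0.75, 0.75]
}}

```text
time: 16.3
ee_pos: [0.6111, -0.0916, 0.0708]
tcp_rot: [180.0, 0.0, 95.3]
wrist_force: [-1.2, -0.4, 1.1]
opening: 0.0642
grasp_force: 0.0
```

{"name": "move_arm", "arguments": {
  "offset": [
    [0, 0, -1.0],
    [0, 0, -2.5],
    [0, 0, -3.0],
    [0, 0, -3.0],
    [0, 0, -1.5]
  ],
  "twist": [
    [0, 0, 0],
    [0, 0, 0],
    [0, 0, 0],
    [0, 0, 0],
    [0, 0, 0]
  ],
  "grip": [0.75, 0.75, 0.75, 0.75, 0.75]
}}

```text
time: 16.8
ee_pos: [0.6119, -0.0917, 0.1845]
tcp_rot: [179.8, 0.1, 95.3]
wrist_force: [0.1, -0.7, 0.1]
opening: 0.0638
grasp_force: 0.0
```

```bash
python3 - <<'E'
from h import *
o=bot.get_obs(); print(o['ee_pos'].round(4),o['tcp_rot'].round(1)); rows([.4343,-.2028,.181],86,cmd=[.6112,-.0916,.181,95.3],step=4)
E
```

```text
[ 0.6119 -0.0917  0.1845] [1.798e+02 1.000e-01 9.530e+01]
[-1.57, -3.11, -0.0] 0.027
[-1.66, -3.06, -0.0] 0.027
[-1.74, -3.02, -0.0] 0.027
[-1.82, -2.97, -0.0] 0.027
[-1.9, -2.92, -0.0] 0.027
[-1.98, -2.87, -0.0] 0.027
```

{"name": "move_arm", "arguments": {
  "offset": [
    [-0.8, -1.6, 0],
    [-1.6, -3.1, 0],
    [-1.7, -3.0, 0],
    [-1.8, -3.0, 0],
    [-1.8, -3.0, 0]
  ],
  "twist": [
    [0, 0, 0.014],
    [0, 0, 0.027],
    [0, 0, 0.027],
    [0, 0, 0.027],
    [0, 0, 0.027]
  ],
  "grip": [0.75, 0.75, 0.75, 0.75, 0.75]
}}

```text
time: 17.3
ee_pos: [0.4763, -0.175, 0.1805]
tcp_rot: [-180.0, -0.0, 88.2]
wrist_force: [0.4, 0.3, 0.3]
opening: 0.064
grasp_force: 0.0
```

{"name": "move_arm", "arguments": {
  "offset": [
    [-1.9, -2.8, 0],
    [-1.1, -1.4, 0],
    [0, 0, 0],
    [0, 0, 0],
    [0, 0, 0]
  ],
  "twist": [
    [0, 0, 0.027],
    [0, 0, 0.013],
    [0, 0, 0],
    [0, 0, 0],
    [0, 0, 0]
  ],
  "grip": [0.75, 0.75, 0.75, 0.75, 0.75]
}}

```text
time: 17.8
ee_pos: [0.435, -0.2025, 0.1807]
tcp_rot: [180.0, -0.0, 86.0]
wrist_force: [-1.1, 1.1, -0.5]
opening: 0.0639
grasp_force: 0.0
```

```bash
python3 - <<'E'
from h import *
o=bot.get_obs(); print(o['ee_pos'].round(4),o['tcp_rot'].round(1))
p=viewer.camera('wrist'); P=cloud(p,o); cv2.imwrite('pics/plug.png',p['color'][...,::-1])
q=P[(np.hypot(P[...,0]-.4343,P[...,1]+.2028)<.025)&(P[...,2]>.058)&(P[...,2]<.07)]
print(len(q),q.min(0).round(4),q.max(0).round(4),cv2.minEnclosingCircle(q[:,:2].astype(np.float32)))
rows([.4343,-.2028,.068],86)
E
```

```text
[ 0.435  -0.2025  0.1807] [180.  -0.  86.]
717 [ 0.4218 -0.2161  0.058 ] [ 0.4469 -0.1901  0.0663] ((0.43469563126564026, -0.20311059057712555), 0.013138249516487122)
[-0.02, -0.03, 3.75] 0.0
[-0.02, -0.03, 3.75] 0.0
[-0.02, -0.03, 3.75] 0.0
```

View pics/plug.png

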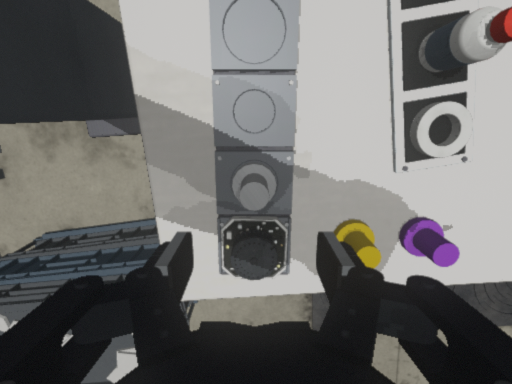

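The plug in the nest at (253,190) is the bare steel one. The bottle (480,38) and the ring (440,130) stand on their pads.

{"name": "move_arm", "arguments": {
  "offset": [
    [0, 0, 1.5],
    [-0.05, 0, 3.0],
    [0, 0, 3.5],
    [0, 0, 2.5],
    [0, 0, 1.2]
  ],
  "twist": [
    [0, 0, 0],
    [0, 0, 0],
    [0, 0, 0],
    [0, 0, 0],
    [0, 0, 0]
  ],
  "grip": [0.75, 0.75, 0.75, 0.75, 0.75]
}}

```text
time: 18.35
ee_pos: [0.4332, -0.2023, 0.0602]
tcp_rot: [-179.8, -0.1, 86.0]
wrist_force: [0.0, -0.1, 1.0]
opening: 0.064
grasp_force: 0.0
```

{"name": "move_arm", "arguments": {
  "offset": [
    [0, 0, 0.6],
    [0, 0, 0.35],
    [0, 0, 0],
    [0, 0, 0],
    [0, 0, 0]
  ],
  "twist": [
    [0, 0, 0],
    [0, 0, 0],
    [0, 0, 0],
    [0, 0, 0],
    [0, 0, 0]
  ],
  "grip": [0.75, 0.75, 0.75, 0.75, 0.75]
}}

```text
time: 18.85
ee_pos: [0.4349, -0.2036, 0.0552]
tcp_rot: [179.9, 0.0, 86.0]
wrist_force: [0.1, -0.2, 0.1]
opening: 0.0639
grasp_force: 0.0
```

{"name": "move_arm", "arguments": {
  "offset": [
    [0, 0, 0],
    [0, 0, 0],
    [0, 0, 0],
    [0, 0, 0],
    [0, 0, 0]
  ],
  "twist": [
    [0, 0, 0],
    [0, 0, 0],
    [0, 0, 0],
    [0, 0, 0],
    [0, 0, 0]
  ],
  "grip": [0.2, 0.2, 0.2, 0.2, 0.2],
  "force": 40
}}

```text
time: 19.35
ee_pos: [0.4345, -0.2034, 0.0546]
tcp_rot: [180.0, 0.0, 86.0]
wrist_force: [-1.8, -0.2, 5.0]
opening: 0.0243
grasp_force: 39.3
```

```bash
python3 - <<'E'
from h import *
o=bot.get_obs(); print(o['ee_pos'].round(4),o['tcp_rot'].round(1)); rows([.6038,-.0228,.15],95.3,cmd=[*o['ee_pos'][:2],.15,86.1],step=4)
E
```

```text
[ 0.4345 -0.2034  0.0546] [180.   0.  86.]
[2.74, 2.24, -0.0] -0.023
[2.69, 2.3, -0.0] -0.023
[2.63, 2.36, -0.0] -0.023
[2.58, 2.42, -0.0] -0.023
[2.52, 2.48, -0.0] -0.023
[2.46, 2.54, -0.0] -0.023
[2.41, 2.59, -0.0] -0.023
```

{"name": "move_arm", "arguments": {
  "offset": [
    [0, 0, -1.0],
    [0, 0, -3.0],
    [0, 0, -4.0],
    [0, 0, -3.0],
    [0, 0, -1.0]
  ],
  "twist": [
    [0, 0, 0],
    [0, 0, 0],
    [0, 0, 0],
    [0, 0, 0],
    [0, 0, 0]
  ],
  "grip": [0.2, 0.2, 0.2, 0.2, 0.2]
}}

```text
time: 19.85
ee_pos: [0.4354, -0.2037, 0.1778]
tcp_rot: [179.8, 0.1, 86.0]
wrist_force: [1.0, -1.3, -1.2]
opening: 0.0245
grasp_force: 39.4
```

{"name": "move_arm", "arguments": {
  "offset": [
    [1.4, 1.1, 0],
    [2.7, 2.2, 0],
    [2.7, 2.3, 0],
    [2.6, 2.4, 0],
    [2.6, 2.4, 0]
  ],
  "twist": [
    [0, 0, -0.012],
    [0, 0, -0.023],
    [0, 0, -0.023],
    [0, 0, -0.023],
    [0, 0, -0.023]
  ],
  "grip": [0.2, 0.2, 0.2, 0.2, 0.2]
}}

```text
time: 20.35
ee_pos: [0.5423, -0.0851, 0.1732]
tcp_rot: [-179.9, -0.0, 92.0]
wrist_force: [1.1, -0.6, -1.4]
opening: 0.0243
grasp_force: 39.5
```

{"name": "move_arm", "arguments": {
  "offset": [
    [2.5, 2.5, 0],
    [2.4, 2.5, 0],
    [1.2, 1.4, 0],
    [0, 0, 0],
    [0, 0, 0]
  ],
  "twist": [
    [0, 0, -0.023],
    [0, 0, -0.023],
    [0, 0, -0.012],
    [0, 0, 0],
    [0, 0, 0]
  ],
  "grip": [0.2, 0.2, 0.2, 0.2, 0.2]
}}

```text
time: 20.85
ee_pos: [0.6021, -0.0219, 0.1731]
tcp_rot: [-179.9, -0.0, 95.3]
wrist_force: [0.4, -0.5, -2.1]
opening: 0.0245
grasp_force: 39.6
```

{"name": "move_arm", "arguments": {
  "offset": [
    [0, 0, 0],
    [0, 0, 0]
  ],
  "twist": [
    [0, 0, 0],
    [0, 0, 0]
  ],
  "grip": [0.2, 0.2]
}}

```text
time: 21.05
ee_pos: [0.6021, -0.0227, 0.1743]
tcp_rot: [-180.0, 0.0, 95.2]
wrist_force: [0.7, -0.5, -1.6]
opening: 0.0242
grasp_force: 39.6
```

```bash
python3 held.py -.015 -.006 .0125; python3 - <<'E'
from h import *
o=bot.get_obs(); print(o['ee_pos'].round(4),o['tcp_rot'].round(1)); rows([.6038,-.0228,.05],95.3)
E
```

```text
2794 [-0.013  -0.0125 -0.015 ] [ 0.0136  0.0125 -0.006 ]
[-0.0113 -0.0097 -0.0082]
circle in tool xy [ 0.0002 -0.    ] 0.0168
[ 0.6021 -0.0227  0.1744] [180.    0.   95.2]
[-0.01, 0.06, 4.15] -0.001
[-0.01, 0.06, 4.15] -0.001
[-0.01, 0.06, 4.15] -0.001
```

{"name": "move_arm", "arguments": {
  "offset": [
    [0, 0.15, 1.5],
    [0, 0, 3.0],
    [0, 0, 3.0],
    [0, 0, 2.5],
    [0, 0, 1.2]
  ],
  "twist": [
    [0, 0, 0],
    [0, 0, 0],
    [0, 0, 0],
    [0, 0, 0],
    [0, 0, 0]
  ],
  "grip": [0.2, 0.2, 0.2, 0.2, 0.2]
}}

```text
time: 21.6
ee_pos: [0.6024, -0.0221, 0.0587]
tcp_rot: [-179.8, -0.0, 95.2]
wrist_force: [-0.5, -0.3, -1.7]
opening: 0.0242
grasp_force: 39.6
```

{"name": "move_arm", "arguments": {
  "offset": [
    [0, 0, 0.6],
    [0, 0, 0.3],
    [0, 0, 0.3],
    [0, 0, 0],
    [0, 0, 0]
  ],
  "twist": [
    [0, 0, 0],
    [0, 0, 0],
    [0, 0, 0],
    [0, 0, 0],
    [0, 0, 0]
  ],
  "grip": [0.2, 0.2, 0.2, 0.2, 0.2]
}}

```text
time: 22.1
ee_pos: [0.6045, -0.0219, 0.0511]
tcp_rot: [179.9, 0.0, 95.3]
wrist_force: [0.6, -0.5, -1.4]
opening: 0.0241
grasp_force: 39.6
```

{"name": "move_arm", "arguments": {
  "offset": [
    [0, 0, 0]
  ],
  "twist": [
    [0, 0, 0]
  ],
  "grip": [0.2]
}}

```text
time: 22.2
ee_pos: [0.6044, -0.0219, 0.0509]
tcp_rot: [179.9, 0.0, 95.3]
wrist_force: [-0.4, 0.5, -1.5]
opening: 0.0242
grasp_force: 39.6
```

{"name": "move_arm", "arguments": {
  "offset": [
    [0, 0, 0.05],
    [0, 0, 0],
    [0, 0, 0],
    [0, 0, 0],
    [0, 0, 0]
  ],
  "twist": [
    [0, 0, 0],
    [0, 0, 0],
    [0, 0, 0],
    [0, 0, 0],
    [0, 0, 0]
  ],
  "grip": [0.2, 0.75, 0.75, 0.75, 0.75]
}}

```text
time: 22.7
ee_pos: [0.6041, -0.0219, 0.0499]
tcp_rot: [180.0, 0.0, 95.3]
wrist_force: [0.0, -0.9, 0.4]
opening: 0.064
grasp_force: 0.0
```

{"name": "move_arm", "arguments": {
  "offset": [
    [0, 0, -1.5],
    [0, 0, -3.5],
    [0, 0, -4.0],
    [0, 0, -3.5],
    [0, 0, -1.5]
  ],
  "twist": [
    [0, 0, 0],
    [0, 0, 0],
    [0, 0, 0],
    [0, 0, 0],
    [0, 0, 0]
  ],
  "grip": [0.8, 0.8, 0.8, 0.8, 0.8]
}}

```text
time: 23.2
ee_pos: [0.605, -0.0219, 0.1952]
tcp_rot: [179.7, 0.0, 95.3]
wrist_force: [-0.2, 0.1, -0.1]
opening: 0.0682
grasp_force: 0.0
```

```bash
python3 - <<'E'
from h import *
o=bot.get_obs(); print(o['ee_pos'].round(4),o['tcp_rot'].round(1)); rows([.4299,-.2729,.19],86,cmd=[.6044,-.0220,.19,95.3],step=4)
E
```

```text
[ 0.605  -0.0219  0.1952] [179.7   0.   95.3]
[-2.92, -2.46, -0.0] 0.02
[-2.97, -2.4, -0.0] 0.02
[-3.02, -2.34, -0.0] 0.02
[-3.06, -2.28, -0.0] 0.02
[-3.11, -2.22, -0.0] 0.02
[-3.15, -2.16, -0.0] 0.02
[-3.2, -2.09, -0.0] 0.02
[-3.24, -2.03, -0.0] 0.02
```

{"name": "move_arm", "arguments": {
  "offset": [
    [-1.5, -1.2, 0],
    [-2.9, -2.4, 0],
    [-3.0, -2.4, 0],
    [-3.0, -2.3, 0],
    [-3.1, -2.3, 0]
  ],
  "twist": [
    [0, 0, 0.011],
    [0, 0, 0.02],
    [0, 0, 0.02],
    [0, 0, 0.02],
    [0, 0, 0.02]
  ],
  "grip": [0.8, 0.8, 0.8, 0.8, 0.8]
}}

```text
time: 23.7
ee_pos: [0.5037, -0.1639, 0.1894]
tcp_rot: [-180.0, -0.0, 90.0]
wrist_force: [1.3, -0.6, -0.7]
opening: 0.0685
grasp_force: 0.0
```

{"name": "move_arm", "arguments": {
  "offset": [
    [-3.1, -2.2, 0],
    [-3.2, -2.1, 0],
    [-3.2, -2.1, 0],
    [-1.7, -1.0, 0],
    [0, 0, 0]
  ],
  "twist": [
    [0, 0, 0.02],
    [0, 0, 0.02],
    [0, 0, 0.02],
    [0, 0, 0.011],
    [0, 0, 0]
  ],
  "grip": [0.8, 0.8, 0.8, 0.8, 0.8]
}}

```text
time: 24.2
ee_pos: [0.4266, -0.2746, 0.1896]
tcp_rot: [-180.0, 0.0, 85.8]
wrist_force: [0.3, 0.5, -0.3]
opening: 0.0684
grasp_force: 0.0
```

{"name": "move_arm", "arguments": {
  "offset": [
    [0, 0, 0],
    [0, 0, 0],
    [0, 0, 0]
  ],
  "twist": [
    [0, 0, 0],
    [0, 0, 0],
    [0, 0, 0]
  ],
  "grip": [0.8, 0.8, 0.8]
}}

```text
time: 24.5
ee_pos: [0.4292, -0.272, 0.1897]
tcp_rot: [-180.0, -0.0, 86.1]
wrist_force: [-0.8, 0.3, -0.1]
opening: 0.0688
grasp_force: 0.0
```

```bash
python3 - <<'E'
from h import *
o=bot.get_obs(); print(o['ee_pos'].round(4),o['tcp_rot'].round(1))
p=viewer.camera('wrist'); P=cloud(p,o); cv2.imwrite('pics/puck.png',p['color'][...,::-1])
q=P[(np.hypot(P[...,0]-.43,P[...,1]+.273)<.03)&(P[...,2]>.043)&(P[...,2]<.06)]
print(len(q),q.min(0).round(4),q.max(0).round(4),cv2.minEnclosingCircle(q[:,:2].astype(np.float32)))
rows([.4299,-.2729,.0465],86)
E
```

```text
[ 0.4292 -0.272   0.1897] [-180.    -0.    86.1]
1814 [ 0.4065 -0.2962  0.0431] [ 0.4527 -0.2498  0.0509] ((0.4294448494911194, -0.2730332612991333), 0.023779356852173805)
[-0.03, 0.02, 4.77] 0.0
[-0.03, 0.02, 4.77] 0.0
[-0.03, 0.02, 4.77] 0.0
```

View pics/puck.png

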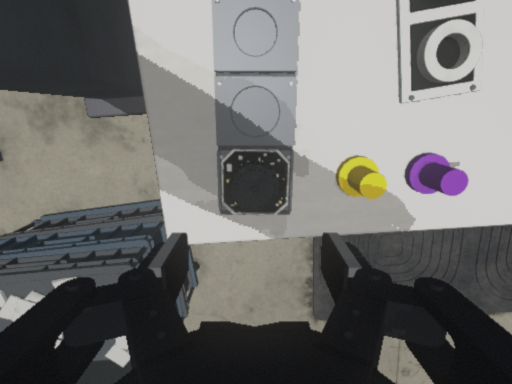

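The puck is at (255,182) in its nest, within 1 mm of the first measurement.

{"name": "move_arm", "arguments": {
  "offset": [
    [-0.1, 0.05, 2.0],
    [0, 0, 4.0],
    [0, 0, 4.0],
    [0, 0, 2.2],
    [0, 0, 1.0]
  ],
  "twist": [
    [0, 0, 0],
    [0, 0, 0],
    [0, 0, 0],
    [0, 0, 0],
    [0, 0, 0]
  ],
  "grip": [0.8, 0.8, 0.8, 0.8, 0.8]
}}

```text
time: 25.05
ee_pos: [0.4285, -0.2725, 0.0553]
tcp_rot: [-179.8, -0.1, 86.1]
wrist_force: [-0.5, 0.3, 0.1]
opening: 0.0681
grasp_force: 0.0
```

{"name": "move_arm", "arguments": {
  "offset": [
    [0, 0, 0.6],
    [0, 0, 0.4],
    [0, 0, 0],
    [0, 0, 0],
    [0, 0, 0]
  ],
  "twist": [
    [0, 0, 0],
    [0, 0, 0],
    [0, 0, 0],
    [0, 0, 0],
    [0, 0, 0]
  ],
  "grip": [0.8, 0.8, 0.8, 0.8, 0.8]
}}

```text
time: 25.55
ee_pos: [0.4298, -0.2741, 0.0487]
tcp_rot: [179.9, 0.0, 86.0]
wrist_force: [-0.8, 0.0, 0.3]
opening: 0.0684
grasp_force: 0.0
```

{"name": "move_arm", "arguments": {
  "offset": [
    [0, 0, 0],
    [0, 0, 0],
    [0, 0, 0],
    [0, 0, 0],
    [0, 0, 0]
  ],
  "twist": [
    [0, 0, 0],
    [0, 0, 0],
    [0, 0, 0],
    [0, 0, 0],
    [0, 0, 0]
  ],
  "grip": [0.45, 0.45, 0.45, 0.45, 0.45],
  "force": 30
}}

```text
time: 26.05
ee_pos: [0.4295, -0.2739, 0.0485]
tcp_rot: [180.0, 0.0, 86.0]
wrist_force: [-2.1, 1.9, 4.9]
opening: 0.045
grasp_force: 30.9
```

```bash
python3 - <<'E'
from h import *
o=bot.get_obs(); print(o['ee_pos'].round(4),o['tcp_rot'].round(1)); rows([.52,-.08,.19],92,cmd=[*o['ee_pos'][:2],.19,86.1],step=4); rows([.5973,.0469,.19],95.3,cmd=[.52,-.08,.19,92],step=4)
E
```

```text
[ 0.4295 -0.2739  0.0485] [180.   0.  86.]
[3.33, 1.29, -0.0] -0.017
[3.3, 1.34, -0.0] -0.017
[3.28, 1.4, -0.0] -0.017
[3.26, 1.45, -0.0] -0.017
[3.23, 1.51, -0.0] -0.017
[3.21, 1.56, -0.0] -0.017
[3.1, 2.04, -0.0] -0.014
[3.07, 2.09, -0.0] -0.014
[3.04, 2.13, -0.0] -0.014
[3.01, 2.17, -0.0] -0.014
```

{"name": "move_arm", "arguments": {
  "offset": [
    [0, 0, -1.0],
    [0, 0, -3.0],
    [0, 0, -4.0],
    [0, 0, -3.5],
    [0, 0, -1.5]
  ],
  "twist": [
    [0, 0, 0],
    [0, 0, 0],
    [0, 0, 0],
    [0, 0, 0],
    [0, 0, 0]
  ],
  "grip": [0.45, 0.45, 0.45, 0.45, 0.45]
}}

```text
time: 26.55
ee_pos: [0.4301, -0.2743, 0.1818]
tcp_rot: [179.8, 0.1, 86.0]
wrist_force: [0.1, -0.3, -0.1]
opening: 0.0446
grasp_force: 31.0
```

{"name": "move_arm", "arguments": {
  "offset": [
    [1.7, 0.7, 0],
    [3.3, 1.3, 0],
    [3.3, 1.4, 0],
    [3.3, 1.4, 0],
    [3.2, 1.5, 0]
  ],
  "twist": [
    [0, 0, -0.009],
    [0, 0, -0.017],
    [0, 0, -0.017],
    [0, 0, -0.017],
    [0, 0, -0.017]
  ],
  "grip": [0.45, 0.45, 0.45, 0.45, 0.45]
}}

```text
time: 27.05
ee_pos: [0.4983, -0.127, 0.1773]
tcp_rot: [-180.0, -0.0, 90.4]
wrist_force: [0.7, 0.2, -0.9]
opening: 0.0449
grasp_force: 31.0
```

{"name": "move_arm", "arguments": {
  "offset": [
    [3.2, 1.6, 0],
    [3.1, 1.9, 0],
    [3.1, 2.1, 0],
    [3.0, 2.1, 0],
    [3.0, 2.1, 0]
  ],
  "twist": [
    [0, 0, -0.017],
    [0, 0, -0.014],
    [0, 0, -0.014],
    [0, 0, -0.014],
    [0, 0, -0.014]
  ],
  "grip": [0.45, 0.45, 0.45, 0.45, 0.45]
}}

```text
time: 27.55
ee_pos: [0.5908, 0.0308, 0.1771]
tcp_rot: [-179.9, 0.0, 94.6]
wrist_force: [0.9, -0.3, -1.1]
opening: 0.045
grasp_force: 31.0
```

{"name": "move_arm", "arguments": {
  "offset": [
    [1.6, 0.9, 0],
    [0, 0, 0],
    [0, 0, 0],
    [0, 0, 0],
    [0, 0, 0]
  ],
  "twist": [
    [0, 0, -0.012],
    [0, 0, 0],
    [0, 0, 0],
    [0, 0, 0],
    [0, 0, 0]
  ],
  "grip": [0.45, 0.45, 0.45, 0.45, 0.45]
}}

```text
time: 28.05
ee_pos: [0.5976, 0.045, 0.178]
tcp_rot: [180.0, 0.0, 95.2]
wrist_force: [0.3, -0.0, 0.2]
opening: 0.0444
grasp_force: 31.0
```

```bash
python3 held.py -.003 .006 .0225; python3 - <<'E'
from h import *
o=bot.get_obs(); print(o['ee_pos'].round(4),o['tcp_rot'].round(1)); rows([.5973,.0469,.044],95.3)
E
```

```text
6897 [-0.0227 -0.0225 -0.0029] [0.0245 0.0225 0.006 ]
[-0.0005  0.0011  0.0038]
circle in tool xy [ 0. -0.] 0.0252
[0.5978 0.0451 0.1781] [180.    0.   95.2]
[0.06, -0.01, 4.47] -0.001
[0.06, -0.01, 4.47] -0.001
[0.06, -0.01, 4.47] -0.001
```

View pics/held.png

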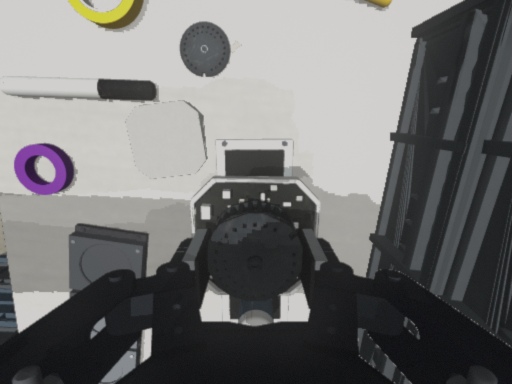

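The puck is held level at (255,250), with its tray square to the row and the leftmost pad beneath it.

{"name": "move_arm", "arguments": {
  "offset": [
    [0.2, 0, 1.5],
    [0, 0, 3.5],
    [0, 0, 3.5],
    [0, 0, 2.5],
    [0, 0, 1.0]
  ],
  "twist": [
    [0, 0, 0],
    [0, 0, 0],
    [0, 0, 0],
    [0, 0, 0],
    [0, 0, 0]
  ],
  "grip": [0.45, 0.45, 0.45, 0.45, 0.45]
}}

```text
time: 28.6
ee_pos: [0.5958, 0.0477, 0.0539]
tcp_rot: [-179.7, -0.0, 95.3]
wrist_force: [0.1, -0.2, -0.0]
opening: 0.0445
grasp_force: 31.0
```

{"name": "move_arm", "arguments": {
  "offset": [
    [0, 0, 0.6],
    [0, 0, 0.4],
    [0, 0, 0.3],
    [0, 0, 0],
    [0, 0, 0]
  ],
  "twist": [
    [0, 0, 0],
    [0, 0, 0],
    [0, 0, 0],
    [0, 0, 0],
    [0, 0, 0]
  ],
  "grip": [0.45, 0.45, 0.45, 0.45, 0.45]
}}

```text
time: 29.1
ee_pos: [0.5983, 0.0481, 0.0456]
tcp_rot: [179.9, 0.0, 95.3]
wrist_force: [0.8, 0.5, -0.8]
opening: 0.0451
grasp_force: 31.0
```

{"name": "move_arm", "arguments": {
  "offset": [
    [0, 0, 0]
  ],
  "twist": [
    [0, 0, 0]
  ],
  "grip": [0.45]
}}

```text
time: 29.2
ee_pos: [0.5982, 0.0481, 0.0454]
tcp_rot: [179.9, 0.0, 95.3]
wrist_force: [1.0, -0.9, -0.3]
opening: 0.0446
grasp_force: 31.0
```

{"name": "move_arm", "arguments": {
  "offset": [
    [-0.1, 0, 0.1],
    [0, 0, 0.05],
    [0, 0, 0],
    [0, 0, 0]
  ],
  "twist": [
    [0, 0, 0],
    [0, 0, 0],
    [0, 0, 0],
    [0, 0, 0]
  ],
  "grip": [0.45, 0.45, 0.45, 0.45]
}}

```text
time: 29.6
ee_pos: [0.5981, 0.047, 0.0435]
tcp_rot: [180.0, 0.0, 95.3]
wrist_force: [-1.1, -0.9, 2.3]
opening: 0.045
grasp_force: 31.2
```

{"name": "move_arm", "arguments": {
  "offset": [
    [0, 0, 0],
    [0, 0, 0],
    [0, 0, 0],
    [0, 0, 0],
    [0, 0, 0]
  ],
  "twist": [
    [0, 0, 0],
    [0, 0, 0],
    [0, 0, 0],
    [0, 0, 0],
    [0, 0, 0]
  ],
  "grip": [0.8, 0.8, 0.8, 0.8, 0.8]
}}

```text
time: 30.1
ee_pos: [0.5979, 0.0471, 0.0432]
tcp_rot: [-180.0, -0.0, 95.3]
wrist_force: [-0.0, -0.2, -0.1]
opening: 0.0683
grasp_force: 0.0
```

{"name": "move_arm", "arguments": {
  "offset": [
    [0, 0, -1.5],
    [0, 0, -4.0],
    [0, 0, -4.5],
    [0, 0, -4.0],
    [0, 0, -2.0]
  ],
  "twist": [
    [0, 0, 0],
    [0, 0, 0],
    [0, 0, 0],
    [0, 0, 0],
    [0, 0, 0]
  ],
  "grip": [0.8, 0.8, 0.8, 0.8, 0.8]
}}

```text
time: 30.6
ee_pos: [0.5987, 0.0471, 0.2089]
tcp_rot: [179.7, 0.0, 95.3]
wrist_force: [0.6, -0.4, -0.3]
opening: 0.0684
grasp_force: 0.0
```

{"name": "move_arm", "arguments": {
  "offset": [
    [0, -2, -2],
    [0, -4, -2],
    [0, -4, -1],
    [0, -4, 0],
    [0, -2, 0]
  ],
  "twist": [
    [0, 0, 0],
    [0, 0, 0],
    [0, 0, 0],
    [0, 0, 0],
    [0, 0, 0]
  ],
  "grip": [0.8, 0.8, 0.8, 0.8, 0.8]
}}

```text
time: 31.1
ee_pos: [0.4362, 0.0321, 0.2555]
tcp_rot: [179.9, 0.0, 95.3]
wrist_force: [0.9, 0.8, -0.3]
opening: 0.0684
grasp_force: 0.0
```

{"name": "move_arm", "arguments": {
  "offset": [
    [0, 0, 0],
    [0, 0, 0],
    [0, 0, 0],
    [0, 0, 0],
    [0, 0, 0]
  ],
  "twist": [
    [0, 0, 0],
    [0, 0, 0],
    [0, 0, 0],
    [0, 0, 0],
    [0, 0, 0]
  ],
  "grip": [0.8, 0.8, 0.8, 0.8, 0.8]
}}

```text
time: 31.6
ee_pos: [0.439, 0.0324, 0.2529]
tcp_rot: [-179.9, -0.0, 95.3]
wrist_force: [-1.6, -0.4, -0.0]
opening: 0.068
grasp_force: 0.0
```

```bash
python3 - <<'E'
from h import *
o=bot.get_obs(); print(o['ee_pos'].round(4))
C=np.array([.607,-.0577]); a=np.radians(5.3); Ra=np.array([[np.cos(a),-np.sin(a)],[np.sin(a),np.cos(a)]])
for c in ['top','wrist']:
    p=viewer.camera(c); P=cloud(p,o); cv2.imwrite(f'pics/end_{c}.png',p['color'][...,::-1])
    for n,y,lo,hi,r in (('ring',-.105,.02,.03,.032),('bottle',-.035,.085,.12,.02),('plug',.035,.053,.065,.02),('puck',.105,.037,.05,.03)):
        w=C+Ra@[0,y]; q=P[(np.hypot(P[...,0]-w[0],P[...,1]-w[1])<r)&(P[...,2]>lo)&(P[...,2]<hi)]
        if len(q)<10: print(c,n,'few'); continue
        cc,rr=cv2.minEnclosingCircle(q[:,:2].astype(np.float32)); print(c,n,len(q),'rack xy',((np.array(cc)-C)@Ra).round(4),'r',round(rr,4),'ztop',np.percentile(q[:,2],90).round(4))
E
```

```text
[0.439  0.0324 0.2529]
top ring 250 rack xy [ 0.0002 -0.1051] r 0.0262 ztop 0.0265
top bottle 77 rack xy [ 0.0002 -0.0326] r 0.0104 ztop 0.1085
top plug 103 rack xy [-0.0005  0.0355] r 0.0128 ztop 0.0623
top puck 312 rack xy [0.0002 0.1058] r 0.0238 ztop 0.0456
wrist ring few
wrist bottle few
wrist plug 407 rack xy [0.0004 0.0361] r 0.0133 ztop 0.06
wrist puck 1223 rack xy [0.0003 0.1053] r 0.0241 ztop 0.0436
```

View pics/end_top.png

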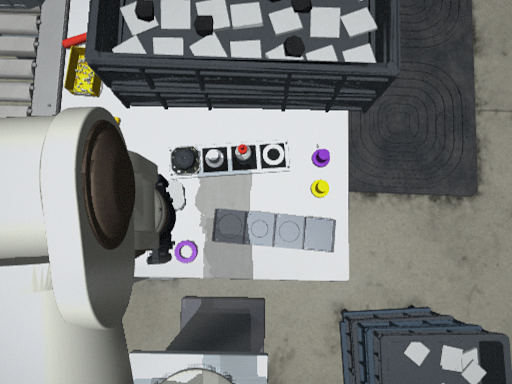

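The final top view shows all four standing on their pads: puck (184,160), plug (214,158), bottle (243,155) and ring (273,154). Each is within 3 mm of its pad's centre, the arm is clear, and the nests are empty.

```bash
python3 -c "
from workcell import bot; print(bot.job_done())"
```

```text
the job is handed in; nothing more can be done
None
```

All four things stand upright, let go, on the mirrored pads (left to right: puck, plug, bottle, ring), measured within about 3 mm of centre, and the job was handed in at about 32 s of robot time; no verdict came back.

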